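# Stack a keyed tray and its lid on the dock

## Task

Put the white tray on the stacking dock, then the orange lid on the tray, each with its chamfered corners over the chamfered corners below, so that each skirt sits fully down over the raised top beneath it. The holder leaves only the tray's chamfered end free to the fingers and the dock's fence only its square end, so the cork mat is there for setting the tray down and changing the grip. Leave everything else on the table where it is.

Things in the scene. Friction and masses are not known exactly. Their poses are not given: they have to be found in the camera images.
- tray: Loose white stacking tray, about 0.16 kg, 130 x 60 mm (x, y): straight-sided hollow skirt 28 mm high, above it a raised top 7 mm high with eight grey pockets. Corners at the +x end are chamfered (14 mm legs), at the -x end square. Skirt wall 3 mm, hollow 20 mm deep; a raised top has 1.8 mm play all round inside the skirt over it. Origin: centre of the skirt's lower edge.
- tray_center (a point): Centre of the tray's skirt block, 14 mm above its lower edge; grip across the 60 mm. The tray starts in the holder, skirt edge 12 mm above the table, chamfered end out and free, square end in the slot.
- tray_key (a point): Middle of the tray's chamfered end: 65 mm from the tray's centre along its +x, same height as the centre; turns with the tray.
- tray_seat (a point): Where the lid's centre belongs on the tray: 28 mm above the tray's centre; turns with the tray.
- tray_seat_key (a point): Where the lid's chamfered-end point belongs on the tray: 28 mm above tray_key.
- lid: Loose orange lid, about 0.12 kg: a hollow skirt of the tray's size (130 x 60 x 28 mm) with two chamfered corners at its +x end, square ones at -x, and a flat top with a white paper patch. Origin: centre of the skirt's lower edge. It starts flat and right way up on the table, its +x away from the robot, up to 0.8 rad either side.
- lid_center (a point): Centre of the lid, 14 mm above its lower edge; grip across the 60 mm.
- lid_key (a point): Middle of the lid's chamfered end: 65 mm from the lid's centre along its +x, same height.
- dock: Fixed stacking dock, +x roughly away from the robot: grey base 12 mm high, x -75 to +83 mm, 98 mm wide, with an aluminium key shaped like a tray's raised top (7 mm high, chamfers at +x). A fence 68 mm above the table stands 5 mm off a seated plate's chamfered end: side walls y 35 to 41 mm either side, x +11 to +76 mm, end wall from x +70 mm; no room for fingers there. The -x half is open.
- dock_seat (a point): Where the tray's centre belongs on the dock: 26 mm above the table, over the dock's origin; the skirt then rests on the base, over the key. Axes as the dock's. A lid on the tray is 28 mm higher.
- dock_seat_key (a point): Where the tray's chamfered-end point belongs on the dock: 65 mm from dock_seat along the dock's +x.
- holder: Fixed holder, origin on the table under the tray's centre, +x roughly away from the robot (the tray's +x points to -x). At x -9 to +76 mm a base 98 mm wide, 12 mm high, cheeks (y 35 to 41 mm either side) and end wall, 54 mm high: no room for fingers. At x -9 to -69 mm only a tongue 48 mm wide, 12 mm high: fingers pass down beside it. Lift the tray straight up.
- mat: Fixed empty cork mat, 110 x 170 mm (its x, y), 4 mm thick, origin at its underside's centre; free for setting the tray down between grasps.
- glue_stick: Bystander: white glue stick with a red band standing upright, 25 mm across, 95 mm high; origin at its underside's centre.
- rubber_stamp: Bystander: wooden rubber stamp standing on its 26 x 52 mm foot, 70 mm high; origin at its underside's centre.
- carton_0: Bystander: filled black carton, 78 x 117 x 58 mm high (its x, y, z); origin at its underside's centre.
- carton_1: Bystander: filled black carton, 78 x 117 x 58 mm high (its x, y, z); origin at its underside's centre.
- tape_1: Bystander: roll of tan tape lying flat, 96 mm across, 25 mm high; origin at its underside's centre.
- pouch_2: Bystander: silver foil pouch lying flat, 100 x 62 x 25 mm; origin at its underside's centre.

How it is judged:
On the way:
1. the tray is seated on the dock, with the lid not yet near it (distance between tray_center and dock_seat below 0.0045 m and distance between tray_key and dock_seat_key below 0.006 m and horizontal distance between lid_center and tray_center above 0.1 m), for 0.2 s.
At the end, for the whole second after the job is handed in: The tray is seated on the dock and the lid on the tray, chamfered end to chamfered end: each centre within 4.5 mm and each chamfered-end point within 6 mm of its place, all at rest (distance between tray_center and dock_seat below 0.0045 m and distance between tray_key and dock_seat_key below 0.006 m and distance between lid_center and tray_seat below 0.0045 m and distance between lid_key and tray_seat_key below 0.006 m and linear speed of each of tray, lid below 0.01 m/s); the robot touches nothing.
It fails at once if a bystander was shifted by more than 20 mm (distance of any of glue_stick, rubber_stamp, carton_0, carton_1, tape_1, pouch_2 from where it was at the start of the episode above 0.02 m).
It also fails if it takes over 72 s, if anything falls off the work surface, if the arm or the gripper's body presses on something with over 40 N, if the wrist force passes 120 N, or if a joint passes its speed limit or range.

## Robot

A 6-joint arm with a two-finger parallel gripper is mounted at the origin on a cart in front of the work surface, level with it; the furniture and walls round the work are solid. World frame = base frame: x ahead of the robot, y to its left, z up, the work surface at z = 0. Lengths are in m, angles in rad, forces in N, time in s.
With the tool pointing down it reaches from about 0.25 to 0.775 m from the base axis. Payload 8.9 kg.
Tool frame: the origin (TCP) lies where the fingers leave the gripper's body, on its centre line; the fingertips stand 73 mm ahead of it and the grasp point (between the pads) lies 54 mm ahead of it; y points along the fingers, x is the direction in which the jaws open and shut, and the axes are right-handed (so a half turn about y gives the same grasp; the last joint's range is limited). The gripper opens to 85 mm and grips with 20 to 120 N. Pads are 22 mm wide; open, the fingers measure 114 mm over their backs; the gripper's body (76 mm by 85 mm) begins 54 mm behind the grasp point. The pads swing forward as they close: fully open they stand 13 mm farther back than shut.
Start: joints at [-1.288, 0.291, -0.153, 1.127, 0, 1.431], TCP at [0.215, -0.479, 0.304] pointing down, gripper open.
Joint ranges: [-2.52, 2.52], [-0.91, 1.74], [-1.3, 1.37], [-1.96, 2.02], [-1.52, 1.47], [-3.14, 3.14]. Speed limits (rad/s): [2.22, 2.22, 2.79, 3.14, 3.14, 3.14].

## Interface

Orientations are given as [roll, pitch, yaw] about the fixed x, y, z axes, in that order (R = Rz(yaw) Ry(pitch) Rx(roll)).
In Python, from cell import robot gives the robot as it stands.
- The arm moves only by the tool step_arm, never from a script. Its argument "deltas" is one flat list of numbers, 7 for each row, row after row: the turn, a rotation vector about the tool's x, y, z in units of 0.1 rad (1.0 is 0.1 rad), then the shift along the tool's x, y, z in units of 30 mm (1.0 is 30 mm), then the opening, from 0 (shut) to 1 (fully open). In form: [ax, ay, az, dx, dy, dz, grip, ax, ay, az, dx, dy, dz, grip, ...]. A call has 1 to 12 rows; each row shifts and turns the pose as measured when the row begins, along the tool's axes as they then stand; what a row does not reach is not made up. A row lasts 1/10 s, in which the tool goes at most 50 mm and 8.59 degrees, less where a joint would pass 70% of its speed; a pose out of reach is approached as far as the arm can. A call with a number of a shift or a turn outside -1 to 1 is refused whole. A call with a gripper value outside its range is refused whole. The fingers move at their own pace and stop on an object; the grip force is fixed at half the most. Time passes only in rows, so rows that do not move let the fingers close. It gives the time, the measured TCP pose, the force and the opening at its end, in the units of the state.
- robot.observe(): the state, without advancing time (a new reading comes with each control period).
- robot.read_camera(name): name is "scene" or "top"; returns the picture (400x640x3 uint8, blue, green, red); there is no depth.
- robot.calibration(name): a dict with "K" (3x3 intrinsics, pixels), "dist" ([k1, k2, p1, p2, k3] as OpenCV has them; the pictures are not rectified), "cam_to_world" (4x4, takes a point from camera to world coordinates). Camera axes: x right, y up, looking along -z (the intrinsics and any distortion apply to the point x, -y, -z); pixel columns grow to the right and rows downward; lengths in m; the calibration is good to about 2 mm. A picture is of the moment at which its call begins. calibration takes no time and is no camera call.
- robot.close_job(): hands the job in, once; it reports no verdict.
The state is a dict: "time": time; "q": joint angles; "joint_vel": joint speeds; "effort": joint torques, N m; "eef_pos": TCP position; "tool_rot": TCP orientation; "contact_force": force on the tool from outside, world axes, zero at the start; "moment": the same for the moment, N m; "finger_gap": finger opening in m.
Only numpy, scipy, OpenCV 4.12 (cv2) and the standard library are available. Lean on these libraries where they do the work, as an engineer would, in place of code of your own. Each camera call takes 0.05 s, during which the arm holds its last target.

## Working session

There is one attempt and no reset: what is moved stays moved. The work goes in short steps, Python scripts to look and compute and a tool call to move; the robot and the scene stay as the last step left them, time stands still between calls to the robot, and variables do not carry over. Pictures are saved under pics/ and viewed, and the job is handed in when it is done.

Besides the shell and the picture viewer there is one more tool, called after "Emit:" by a JSON object that holds its "op" and its "data". step_arm: Moves the arm, as the interface text tells. Shifts and turns lie within -1 to 1; 1 stands for 30 mm of shift or 0.1 rad of turn. Its arguments: {"type":"object","properties":{"deltas":{"type":"array","items":{"type":"number","minimum":-1,"maximum":1}}},"required":["deltas"]}

```bash
ls; mkdir -p pics
python3 - <<'E'
from cell import robot
import cv2
s=robot.observe()
print(s)
for n in("scene","top"):
    im=robot.read_camera(n); cv2.imwrite(f"pics/{n}0.png",im)
    c=robot.calibration(n); print(n,c)
E
```

```text
pics
{'time': 0.0, 'q': array([-1.28832117e+00,  2.91305504e-01, -1.54146230e-01,  1.12668729e+00,
       -8.79456488e-06,  1.43151183e+00]), 'joint_vel': array([ 4.45440147e-05, -7.86224464e-05, -8.84295524e-04,  7.56529648e-04,
       -1.43087461e-04, -5.35929831e-04]), 'effort': array([ 2.09844834e-04, -5.37143183e+01,  3.31375766e+01,  1.59032259e-02,
        5.71613054e-05,  8.25490076e-06]), 'eef_pos': array([ 0.21482784, -0.47865098,  0.30331171]), 'tool_rot': array([-1.57061862e+00,  1.33091852e-03, -1.14903654e+00]), 'contact_force': array([-0.1037684 ,  0.35845697,  0.46416527]), 'moment': array([-0.01672828, -0.00451778,  0.03181271]), 'finger_gap': 0.08510088159002602}
scene {'K': array([[499.41964537,   0.        , 316.71492077],
       [  0.        , 499.41964537, 204.21636886],
       [  0.        ,   0.        ,   1.        ]]), 'dist': array([-0.01914301,  0.        ,  0.        ,  0.        ,  0.        ]), 'cam_to_world': array([[ 0.9066101 ,  0.20808338, -0.36709594,  0.13527398],
       [-0.42110547,  0.3905181 , -0.81863654, -0.8844466 ],
       [-0.02698705,  0.89677027,  0.44167271,  0.56437049],
       [ 0.        ,  0.        ,  0.        ,  1.        ]])}
top {'K': array([[363.8788957 ,   0.        , 312.13013322],
       [  0.        , 363.8788957 , 203.22580453],
       [  0.        ,   0.        ,   1.        ]]), 'dist': array([-0.08418714,  0.        ,  0.        ,  0.        ,  0.        ]), 'cam_to_world': array([[-0.02494952,  0.99076994, -0.13323829,  0.41597192],
       [-0.99968716, -0.02496182,  0.00157838, -0.00761609],
       [-0.00176206,  0.13323599,  0.99108278,  1.04211408],
       [ 0.        ,  0.        ,  0.        ,  1.        ]])}
```

View pics/scene0.png

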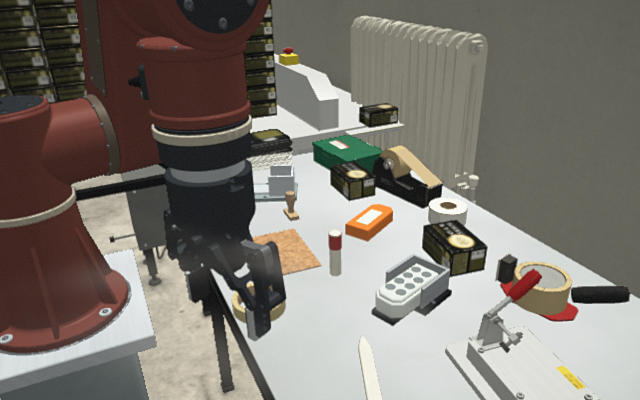

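View pics/top0.png

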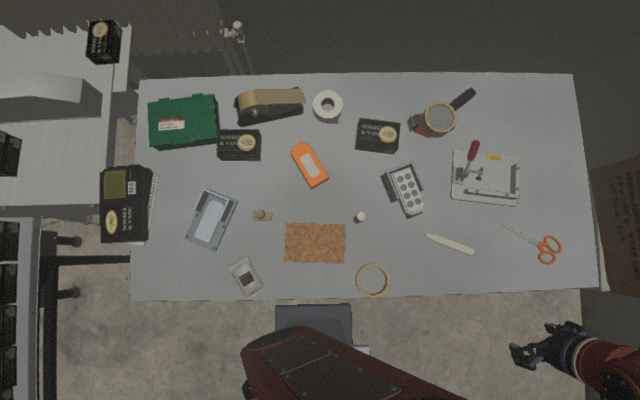

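Run:
```python
import cv2
t=cv2.imread('pics/top0.png');s=cv2.imread('pics/scene0.png')
def crop(im,x0,y0,x1,y1,f,n):
    cv2.imwrite(n,cv2.resize(im[y0:y1,x0:x1],None,fx=f,fy=f,interpolation=cv2.INTER_CUBIC))
a=cv2.resize(t[150:230,370:450],None,fx=5,fy=5,interpolation=cv2.INTER_CUBIC)
b=cv2.resize(t[180:260,172:252],None,fx=5,fy=5,interpolation=cv2.INTER_CUBIC)
import numpy as np
cv2.imwrite('pics/c1.png',np.hstack([a,b]))
crop(s,360,240,460,330,6,'pics/c2.png')
a=cv2.resize(t[130:200,280:340],None,fx=6,fy=6,interpolation=cv2.INTER_CUBIC)
b=cv2.resize(s[195:250,335:405],None,fx=6,fy=6,interpolation=cv2.INTER_CUBIC)
b=cv2.copyMakeBorder(b,0,a.shape[0]-b.shape[0],0,0,cv2.BORDER_CONSTANT)
cv2.imwrite('pics/c3.png',np.hstack([a,b]))
```

```text
(no output)
```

View pics/c1.png

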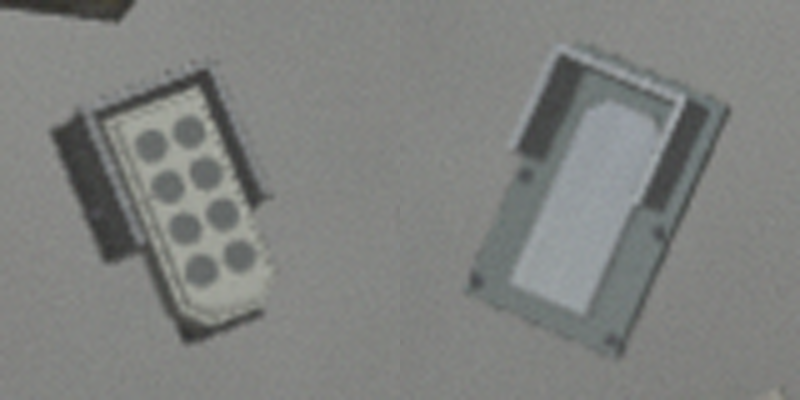

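View pics/c2.png

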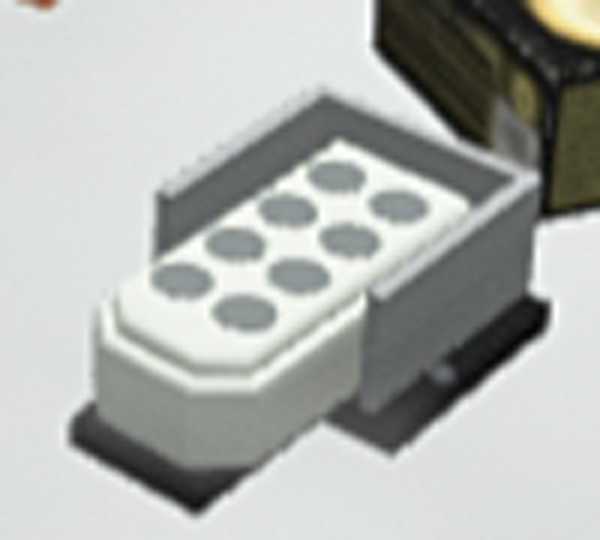

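View pics/c3.png

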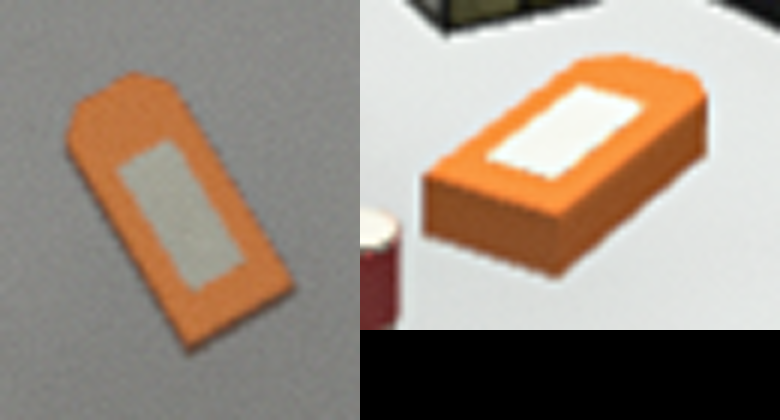

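```bash
cat > h.py <<'E'
import numpy as np, cv2
from cell import robot
from scipy.optimize import least_squares
C={}
for n in("scene","top"):
    c=robot.calibration(n); M=np.linalg.inv(c["cam_to_world"]); F=np.diag([1,-1,-1.])
    R=F@M[:3,:3]; t=F@M[:3,3]; C[n]=(c["K"],c["dist"],R,t)
def proj(n,P):
    K,d,R,t=C[n]; return cv2.projectPoints(np.asarray(P,float).reshape(-1,3),cv2.Rodrigues(R)[0],t,K,d)[0].reshape(-1,2)
def ray(n,px):
    K,d,R,t=C[n]; u=cv2.undistortPoints(np.asarray(px,float).reshape(-1,1,2),K,d).reshape(-1,2)
    D=np.c_[u,np.ones(len(u))]@R; return -R.T@t,D
def onplane(n,px,z):
    o,D=ray(n,px); return o+D*((z-o[2])/D[:,2])[:,None]
def uncrop(p,off,f): return (np.asarray(p,float)+.5)/f-.5+np.array(off)
def pose(p,P,):
    x,y,a=p; c,s=np.cos(a),np.sin(a); P=np.asarray(P,float)
    return np.c_[x+c*P[:,0]-s*P[:,1],y+s*P[:,0]+c*P[:,1],P[:,2]]
def fit(obs,p0):
    # obs: list of (cam, model pts (world z), px)
    f=lambda p:np.concatenate([(proj(n,pose(p,P))-px).ravel() for n,P,px in obs])
    r=least_squares(f,p0); return r.x,r.fun.reshape(-1,2)
def over(im,n,polys,off,size,f,fn):
    x0,y0=off;w,h=size
    a=cv2.resize(im[y0:y0+h,x0:x0+w],None,fx=f,fy=f,interpolation=cv2.INTER_CUBIC)
    for P,col in polys:
        q=(proj(n,P)-off+.5)*f-.5
        cv2.polylines(a,[np.round(q*8).astype(int).reshape(-1,1,2)],True,col,1,cv2.LINE_AA,3)
    if fn: cv2.imwrite(fn,a)
    return a
def oct(hx0,hx1,hy,ch,z): # chamfer at +x
    return np.array([[hx0,-hy,z],[hx1-ch,-hy,z],[hx1,-hy+ch,z],[hx1,hy-ch,z],[hx1-ch,hy,z],[hx0,hy,z]])
E
cat > m1.py <<'E'
from h import *
top=uncrop([(151,146),(189,132),(168,187),(206,173),(185,229),(222,214),(202,271),(239,256)],(370,150),5)
sc=uncrop([(338,177),(400,206),(288,211),(351,241),(236,245),(299,276),(181,281),(246,313)],(360,240),6)
pt=onplane("top",top,.047);ps=onplane("scene",sc,.047)
# pairing: top list: left,right pairs from back; left in top = +y ; scene first of pair = left (toward +y)
print(np.round(pt[:,:2]*1000,1));print(np.round(ps[:,:2]*1000,1))
for p in(pt,ps):
    c=p.mean(0);d=(p[6]+p[7]-p[0]-p[1]);print(c,np.degrees(np.arctan2(d[1],d[0])),np.linalg.norm(d)/6,np.linalg.norm(p[0]-p[1]))
# lid top z=.028
lt=uncrop([(186,352),(297,289),(180,88),(135,72),(68,116),(66,140)],(280,130),6)
print(np.round(onplane("top",lt,.028)*1000,1))
ls=uncrop([(422-360,178),(558-360,216),(707-360,98)],(335,195),6)
print(np.round(onplane("scene",ls,.028)*1000,1))
dk=uncrop([(112,285),(190,312)],(172,180),5);print('key',np.round(onplane("top",dk,.019)*1000,1))
db=uncrop([(66,290),(222,355),(330,105)],(172,180),5);print('base',np.round(onplane("top",db,.012)*1000,1))
df=uncrop([(157,47),(287,98)],(172,180),5);print('fence',np.round(onplane("top",df,.068)*1000,1))
E
python3 m1.py
```

```text
[[ 612.5 -256.2]
 [ 620.  -278.2]
 [ 589.  -264.4]
 [ 596.5 -286.3]
 [ 565.1 -272.5]
 [ 573.  -293.9]
 [ 541.3 -280.6]
 [ 549.2 -302. ]]
[[ 612.9 -256.5]
 [ 620.3 -278. ]
 [ 589.  -264.8]
 [ 596.6 -286.3]
 [ 565.3 -272.5]
 [ 573.  -294. ]
 [ 541.2 -280.5]
 [ 549.3 -302.1]]
[ 0.58083104 -0.27924739  0.047     ] -161.24478731362422 0.025003466547031814 0.023248484807393298
[ 0.58094497 -0.2793502   0.047     ] -161.34674558053155 0.025104634042023007 0.02273991439993642
[[595.1  -5.9  28. ]
 [624.1 -59.2  28. ]
 [723.9  -6.2  28. ]
 [732.4  15.3  28. ]
 [711.4  47.8  28. ]
 [699.6  49.   28. ]]
[[594.2 -12.2  28. ]
 [624.4 -60.9  28. ]
 [723.2  -6.3  28. ]]
key [[466.6 327.5  19. ]
 [450.5 282.5  19. ]]
base [[464.6 356.5  12. ]
 [426.1 266.   12. ]
 [567.4 204.4  12. ]]
fence [[593.7 288.6  68. ]
 [563.7 216.5  68. ]]
```

```bash
cat > m2.py <<'E'
from h import *
t=cv2.imread('pics/top0.png');s=cv2.imread('pics/scene0.png')
top=uncrop([(151,146),(189,132),(168,187),(206,173),(185,229),(222,214),(202,271),(239,256)],(370,150),5)
sc=uncrop([(338,177),(400,206),(288,211),(351,241),(236,245),(299,276),(181,281),(246,313)],(360,240),6)
tp=(.5809,-.2793,np.radians(-161.3))
G=(0,0,255)
def traypolys(p,z):return [(pose(p,oct(-.065,.065,.03,.014,z+.028)),(0,0,255)),(pose(p,oct(-.0602,.0602,.0252,.012,z+.035)),(255,0,0)),(pose(p,oct(-.065,.065,.03,.014,z)),(0,200,0))]
a=over(s,"scene",traypolys(tp,.012),(360,240),(100,90),6,'pics/o1.png')
P=[[-.065,.03,.028],[-.065,-.03,.028],[.051,-.03,.028],[.065,-.016,.028],[.065,.016,.028],[.051,.03,.028]]
lt=uncrop([(186,352),(297,289),(180,88),(135,72),(68,116),(66,140)],(280,130),6)
ls=uncrop([(422-360,178),(558-360,216),(707-360,98)],(335,195),6)
lp,r=fit([("top",np.array(P),lt),("scene",np.array(P)[[0,1,2]],ls)],(.66,0,.5));print('lid',lp,np.round(r,1).tolist())
pl=[(pose(lp,oct(-.065,.065,.03,.014,.028)),(255,0,0)),(pose(lp,oct(-.065,.065,.03,.014,0)),(0,200,0))]
a=over(t,"top",pl,(280,130),(60,70),6,None);b=over(s,"scene",pl,(335,195),(70,70),6,None)
cv2.imwrite('pics/o2.png',np.hstack([a,b]))
dk=uncrop([(112,285),(190,312)],(172,180),5);db=uncrop([(66,290),(222,355),(330,105)],(172,180),5);df=uncrop([(157,47),(287,98)],(172,180),5)
dm=np.array([[-.0602,.0252,.019],[-.0602,-.0252,.019],[-.075,.049,.012],[-.075,-.049,.012],[.083,-.049,.012],[.076,.041,.068],[.076,-.041,.068]])
dp,r=fit([("top",dm,np.r_[dk,db,df])],(.5,.27,-.3));print('dock',dp,np.round(r,1).tolist())
pl=[(pose(dp,oct(-.0602,.0602,.0252,.012,.019)),(255,0,0)),(pose(dp,oct(-.075,.083,.049,0,.012)),(0,200,0)),(pose(dp,oct(.011,.076,.041,0,.068)),(0,0,255)),(pose(dp,oct(.011,.070,.035,0,.068)),(0,0,255))]
a=over(t,"top",pl,(172,180),(80,80),8,'pics/o3.png')
a=over(t,"top",traypolys(tp,.012),(370,150),(80,80),7,'pics/o4.png')
E
python3 m2.py
```

```text
lid [ 0.66637676 -0.002129    0.51102239] [[0.6, 0.0], [0.3, -0.1], [-1.0, -0.5], [-0.1, 0.5], [1.4, -1.3], [0.0, 1.1], [-0.6, -0.9], [-0.2, -0.1], [0.2, -0.7]]
dock [ 0.51208542  0.28188559 -0.40930313] [[-0.5, -0.1], [-0.1, 1.3], [-0.1, 0.7], [-0.3, 0.8], [0.2, -0.4], [-0.2, -1.6], [0.9, -0.7]]
```

View pics/o1.png

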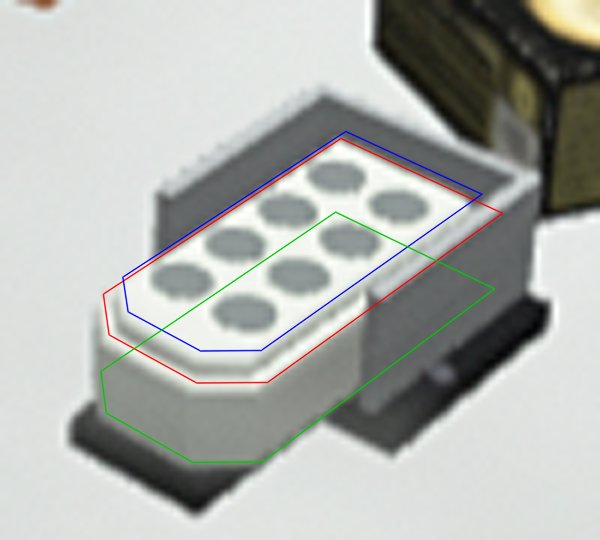

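View pics/o2.png

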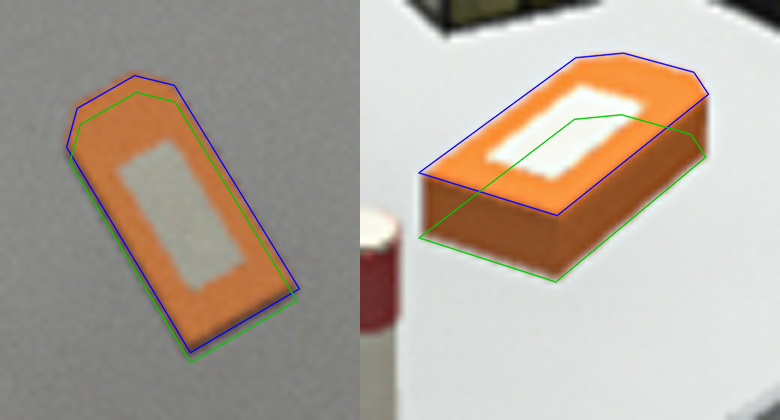

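View pics/o3.png

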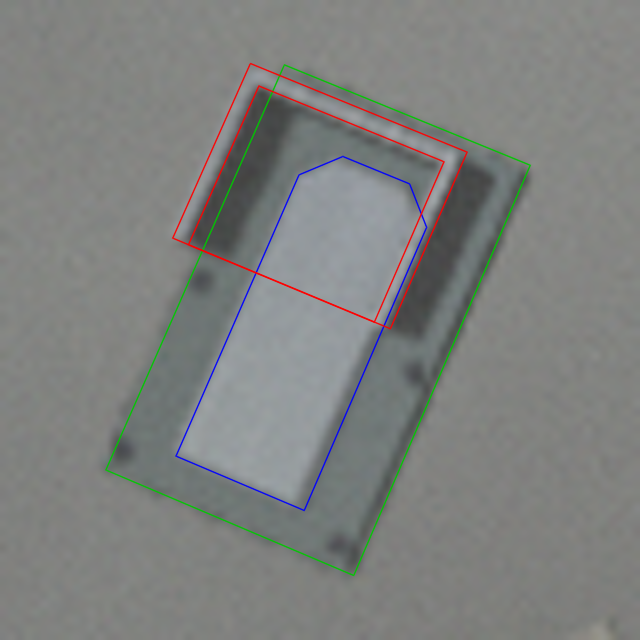

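View pics/o4.png

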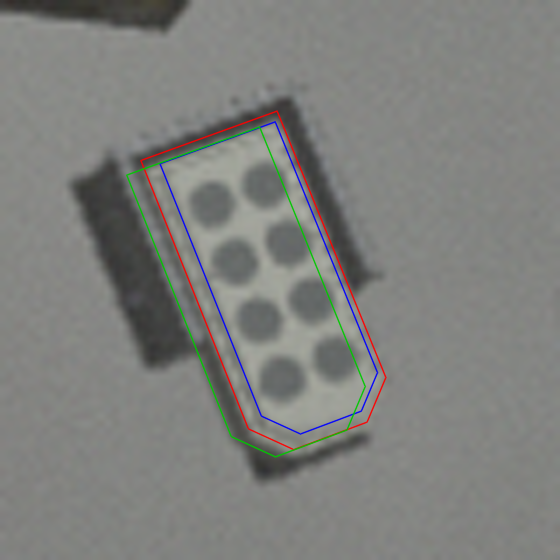

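Run:
```python
from h import *
def q(n,px,z): print(n,np.round(onplane("top",[px],z)[0]*1000))
for p in [(287,223),(345,223),(344,263),(285,261)]: q('mat',p,.004)
q('glue top',(361,217),.095);q('stamp foot',(262,217),.01);q('stamp knob',(262,213),.07);q('tape',(373,281),.025);q('pouch',(246,277),.02)
for p in [(357,149),(363,118),(400,125),(396,153)]: q('carton1',p,.058)
for p in [(218,158),(219,129),(261,131),(259,160)]: q('carton0',p,.058)
```

```text
mat [500.  64.   4.]
mat [ 496. -102.    4.]
mat [383. -95.   4.]
mat [393.  71.   4.]
glue top [ 504. -136.   95.]
stamp foot [519. 135.  10.]
stamp knob [524. 126.  70.]
tape [ 332. -172.   25.]
pouch [351. 179.  20.]
carton1 [ 698. -138.   58.]
carton1 [ 788. -159.   58.]
carton1 [ 766. -264.   58.]
carton1 [ 684. -247.   58.]
carton0 [682. 251.  58.]
carton0 [767. 249.  58.]
carton0 [757. 130.  58.]
carton0 [673. 136.  58.]
```

Run:
```python
from h import *
s=cv2.imread('pics/scene0.png')
over(s,"scene",[],(370,280),(60,45),12,'pics/z1.png')
for d in (.001,.002,.003): 
    pass
```

```text
(no output)
```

View pics/z1.png

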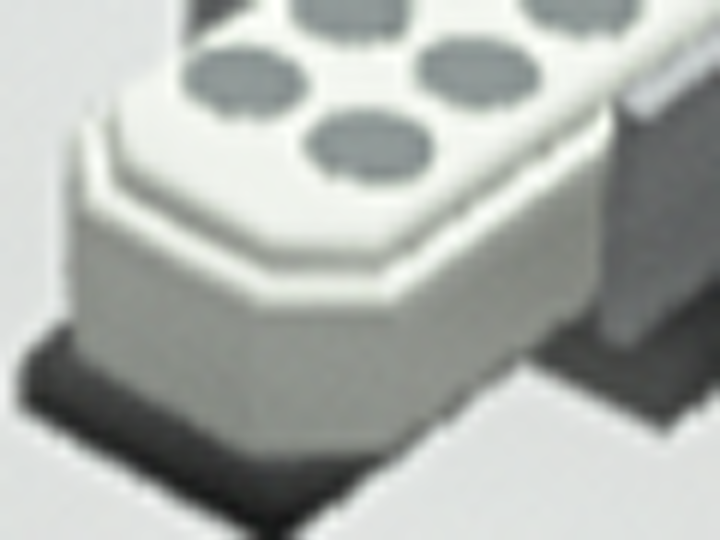

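```bash
cat > m3.py <<'E'
from h import *
s=cv2.imread('pics/scene0.png');t=cv2.imread('pics/top0.png')
px=uncrop([(258,303),(392,300),(82,200)],(370,280),12)
P=np.array([[.065,.016,.04],[.051,.03,.04],[.065,-.016,.04]])
a=np.radians(-161.3)
f=lambda p:(proj("scene",pose((p[0],p[1],a),P))-px).ravel()
r=least_squares(f,(.58,-.28));print(r.x,np.round(r.fun,1))
d=r.x-np.array([.5809,-.2793]);print('shift in tray axes',d@[np.cos(a),np.sin(a)],d@[-np.sin(a),np.cos(a)])
E
python3 m3.py
```

```text
[ 0.57688249 -0.28099394] [-0.2 -0.2  0.4 -0.1 -0.2  0.3]
shift in tray axes 0.004348524049943429 0.00031645397293661047
```

```bash
cat > plan.py <<'E'
import sys
from h import *
from scipy.spatial.transform import Rotation as Ro
def state():
    s=robot.observe(); R=Ro.from_euler('xyz',s['tool_rot']); return s,s['eef_pos'],R
def target(psi): return Ro.from_euler('xyz',[-np.pi/2,0,psi])
def rows(x,y,z,psi,grip,n=None,smax=.95,dpsi=None):
    """even rows from now to target; rotation by direct path unless dpsi given"""
    s,p,R=state(); T=target(psi)
    w=(R.inv()*T).as_rotvec()
    if n is None: n=int(np.ceil(max(np.abs(np.r_[w/.1/smax]).max(),np.linalg.norm([x-p[0],y-p[1],z-p[2]])/.03/smax,1)))
    out=[];P=p.copy()
    for i in range(n):
        d=(np.array([x,y,z])-P)/(n-i)
        wl=(R.inv()*T).as_rotvec()/(n-i)
        r=np.round(np.r_[wl/.1,R.inv().apply(d)/.03],2); out.append(np.r_[r,grip])
        P=P+R.apply(r[3:]*.03); R=R*Ro.from_rotvec(r[:3]*.1)
    print(n,'rows; t',round(s['time'],2),'pos',np.round(p,4),'rot',np.round(s['tool_rot'],4),'q',np.round(s['q'],2),'gap',round(s['finger_gap'],4))
    for i in range(0,n,12): print(', '.join(','.join(f'{v:g}' for v in r) for r in out[i:i+12])); print()
if __name__=='__main__':
    a=[float(v) for v in sys.argv[1:]]
    rows(*a[:5],n=int(a[5]) if len(a)>5 else None)
E
python3 plan.py .5475 -.2909 .17 -1.244 1
```

```text
15 rows; t 0.1 pos [ 0.2148 -0.4787  0.3034] rot [-1.5707e+00  1.2000e-03 -1.1490e+00] q [-1.29  0.29 -0.15  1.13 -0.    1.43] gap 0.0854
-0,0.06,-0,-0.08,0.3,0.85,1, -0,0.06,-0,-0.08,0.3,0.84,1, -0,0.06,-0,-0.09,0.3,0.84,1, -0,0.06,-0,-0.09,0.3,0.84,1, -0,0.06,-0,-0.1,0.3,0.84,1, -0,0.06,-0,-0.1,0.29,0.84,1, -0,0.07,-0,-0.11,0.3,0.84,1, -0,0.06,-0,-0.11,0.29,0.84,1, -0,0.07,-0,-0.12,0.3,0.84,1, -0,0.06,-0,-0.13,0.29,0.84,1, -0,0.07,-0,-0.13,0.3,0.84,1, -0,0.06,-0,-0.14,0.29,0.84,1

-0,0.07,-0,-0.14,0.3,0.84,1, -0,0.06,-0.01,-0.14,0.29,0.84,1, -0,0.07,-0,-0.15,0.3,0.84,1
```

Emit:
{"op": "step_arm", "data": {"deltas": [0, 0.06, 0, -0.1, 0.3, 0.84, 1, 0, 0.06, 0, -0.1, 0.3, 0.84, 1, 0, 0.06, 0, -0.1, 0.3, 0.84, 1, 0, 0.06, 0, -0.1, 0.3, 0.84, 1, 0, 0.06, 0, -0.1, 0.3, 0.84, 1, 0, 0.06, 0, -0.1, 0.3, 0.84, 1, 0, 0.06, 0, -0.1, 0.3, 0.84, 1, 0, 0.06, 0, -0.1, 0.3, 0.84, 1, 0, 0.06, 0, -0.1, 0.3, 0.84, 1, 0, 0.06, 0, -0.1, 0.3, 0.84, 1, 0, 0.06, 0, -0.1, 0.3, 0.84, 1, 0, 0.06, 0, -0.1, 0.3, 0.84, 1]}}

```text
time: 1.3
eef_pos: [0.4878, -0.3259, 0.1883]
tool_rot: [-1.574, 0.005, -1.23]
contact_force: [0.1, 0.3, -0.3]
finger_gap: 0.0848
```

```bash
python3 plan.py .5475 -.2909 .17 -1.244 1
```

```text
3 rows; t 1.3 pos [ 0.4878 -0.3259  0.1883] rot [-1.5736  0.0054 -1.2296] q [-0.71  0.49 -0.16  0.92  0.    2.09] gap 0.0848
0.01,0.05,-0.02,-0.14,0.2,0.76,1, 0.01,0.05,-0.02,-0.15,0.2,0.75,1, 0.01,0.04,-0.01,-0.15,0.21,0.76,1
```

Emit:
{"op": "step_arm", "data": {"deltas": [0.01, 0.05, -0.02, -0.14, 0.2, 0.76, 1, 0.01, 0.05, -0.02, -0.15, 0.2, 0.75, 1, 0.01, 0.04, -0.01, -0.15, 0.21, 0.76, 1, 0, 0, 0, 0, 0, 0, 1]}}

```text
time: 1.7
eef_pos: [0.551, -0.2866, 0.1658]
tool_rot: [-1.573, 0.004, -1.242]
contact_force: [0.3, 0.2, -1.2]
finger_gap: 0.0852
```

```bash
python3 plan.py .5475 -.2909 .12 -1.244 1
python3 - <<'E'
from h import *
for n in("scene","top"):cv2.imwrite(f'pics/{n}1.png',robot.read_camera(n))
E
```

```text
2 rows; t 1.7 pos [ 0.551  -0.2866  0.1658] rot [-1.5726  0.0044 -1.2415] q [-0.6   0.58 -0.08  0.92  0.    2.21] gap 0.0852
0.01,0.01,-0.02,0.05,0.76,-0.08,1, 0.01,0.01,-0.02,0.05,0.77,-0.08,1
```

View pics/scene1.png

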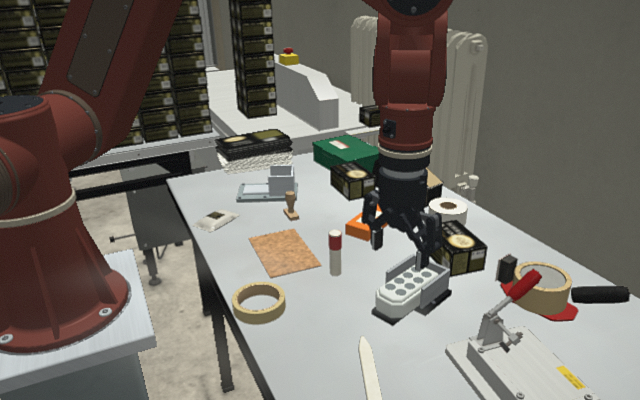

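Emit:
{"op": "step_arm", "data": {"deltas": [0.01, 0.01, -0.02, 0.05, 0.7, -0.08, 1, 0.01, 0.01, -0.02, 0.05, 0.7, -0.08, 1, 0, 0, 0, 0, 0, 0, 1]}}

```text
time: 2.1
eef_pos: [0.5439, -0.2944, 0.1249]
tool_rot: [-1.571, -0.002, -1.247]
contact_force: [-1.0, 0.0, 0.1]
finger_gap: 0.0853
```

```bash
python3 plan.py .5475 -.2909 .088 -1.244 1 3;python3 - <<'E'
from h import *
s=cv2.imread('pics/scene1.png')
over(s,"scene",[],(230,155),(75,55),10,'pics/z2.png')
E
```

```text
3 rows; t 2.1 pos [ 0.5439 -0.2944  0.1249] rot [-1.5713 -0.0018 -1.2466] q [-0.61  0.61 -0.14  0.82 -0.    2.2 ] gap 0.0853
0,-0.01,0.01,-0.03,0.41,0.05,1, 0,-0.01,0,-0.02,0.41,0.05,1, 0,-0.01,0.01,-0.03,0.41,0.05,1
```

View pics/z2.png

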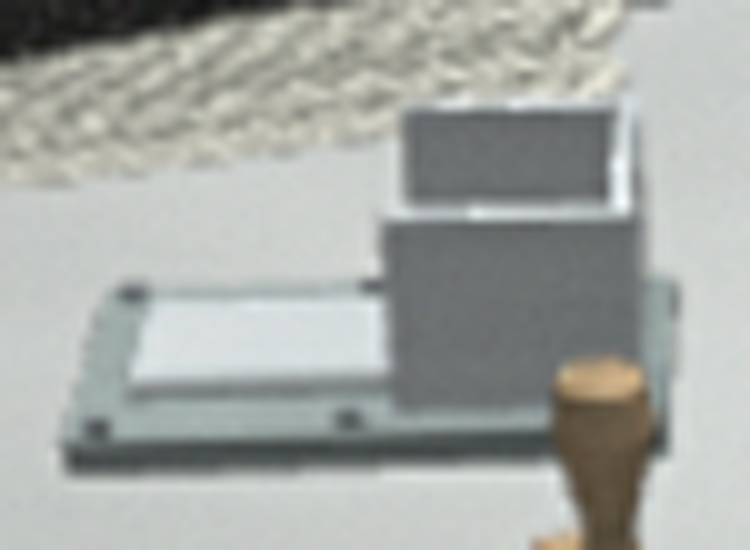

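Emit:
{"op": "step_arm", "data": {"deltas": [0, -0.01, 0, 0, 0.38, 0.05, 1, 0, -0.01, 0, 0, 0.38, 0, 1, 0, 0, 0, 0, 0.38, 0, 1, 0, 0, 0, 0, 0, 0, 1, 0, 0, 0, 0, 0, 0, 1]}}

```text
time: 2.6
eef_pos: [0.5452, -0.2958, 0.0905]
tool_rot: [-1.57, -0.004, -1.246]
contact_force: [0.2, 0.2, -0.3]
finger_gap: 0.0852
```

```bash
python3 plan.py .5475 -.2909 .088 -1.244 1 1
```

```text
1 rows; t 2.6 pos [ 0.5452 -0.2958  0.0905] rot [-1.5702 -0.0036 -1.2463] q [-0.61  0.65 -0.17  0.74 -0.    2.2 ] gap 0.0852
-0.01,-0.02,0.04,-0.13,0.08,0.12,1
```

Emit:
{"op": "step_arm", "data": {"deltas": [0, -0.02, 0.04, -0.13, 0.08, 0.1, 1, 0, 0, 0, 0, 0, 0, 1, 0, 0, 0, 0, 0, 0, 1]}}

```text
time: 2.9
eef_pos: [0.5475, -0.2908, 0.0887]
tool_rot: [-1.569, -0.0, -1.244]
contact_force: [0.2, -0.7, -0.3]
finger_gap: 0.0852
```

```bash
python3 plan.py .5475 -.2909 .088 -1.244 1 1
```

```text
1 rows; t 2.9 pos [ 0.5475 -0.2908  0.0887] rot [-1.5694e+00 -2.0000e-04 -1.2437e+00] q [-0.61  0.65 -0.17  0.74  0.    2.21] gap 0.0852
-0.01,0,0,0,0.02,-0,1
```

Spot on; close.

Emit:
{"op": "step_arm", "data": {"deltas": [-0.01, 0, 0, 0, 0, 0, 0, 0, 0, 0, 0, 0, 0, 0, 0, 0, 0, 0, 0, 0, 0, 0, 0, 0, 0, 0, 0, 0, 0, 0, 0, 0, 0, 0, 0, 0, 0, 0, 0, 0, 0, 0]}}

```text
time: 3.5
eef_pos: [0.5479, -0.2909, 0.0896]
tool_rot: [-1.57, -0.001, -1.243]
contact_force: [-0.5, -0.0, 0.3]
finger_gap: 0.0585
```

Emit:
{"op": "step_arm", "data": {"deltas": [0, 0, 0, 0, -0.3, 0, 0, 0, 0, 0, 0, -0.4, 0, 0, 0, 0, 0, 0, -0.4, 0, 0, 0, 0, 0, 0, -0.5, 0, 0, 0, 0, 0, 0, -0.6, 0, 0, 0, 0, 0, 0, -0.7, 0, 0, 0, 0, 0, 0, -0.8, 0, 0, 0, 0, 0, 0, -0.8, 0, 0]}}

```text
time: 4.3
eef_pos: [0.5462, -0.2899, 0.2328]
tool_rot: [-1.572, 0.001, -1.244]
contact_force: [0.5, -0.1, -2.0]
finger_gap: 0.0588
```

```bash
python3 - <<'E'
from h import *
cv2.imwrite(f'pics/scene2.png',robot.read_camera("scene"))
E
python3 plan.py .43 -.05 .215 0 0
```

```text
14 rows; t 4.35 pos [ 0.5476 -0.2909  0.2374] rot [-1.5686 -0.0034 -1.2436] q [-0.61  0.51  0.    1.06 -0.    2.21] gap 0.0588
0,-0.89,0,-0.63,0.05,-0.08,0, 0,-0.89,0,-0.64,0.05,-0.02,0, 0,-0.89,0,-0.64,0.05,0.03,0, 0,-0.89,0,-0.63,0.05,0.09,0, 0,-0.89,0,-0.62,0.05,0.14,0, 0,-0.89,0,-0.61,0.05,0.2,0, 0,-0.89,0,-0.59,0.05,0.25,0, 0,-0.89,0.01,-0.56,0.05,0.3,0, 0,-0.89,0,-0.53,0.05,0.35,0, 0,-0.89,0.01,-0.5,0.05,0.4,0, 0,-0.88,0,-0.46,0.06,0.44,0, 0,-0.89,0.01,-0.42,0.05,0.48,0

0.01,-0.88,0,-0.38,0.06,0.52,0, 0,-0.89,0.01,-0.32,0.05,0.55,0
```

View pics/scene2.png

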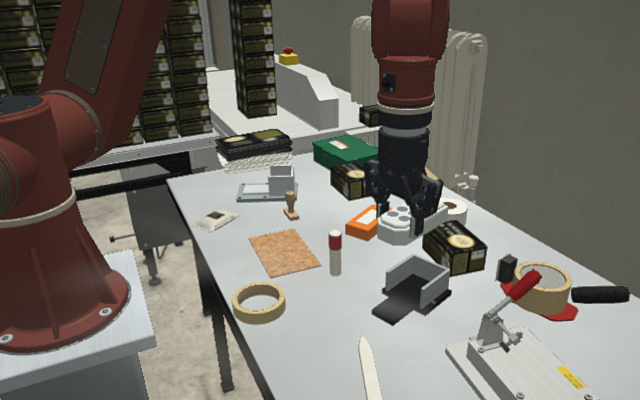

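Emit:
{"op": "step_arm", "data": {"deltas": [0, -0.89, 0, -0.63, 0.05, -0.08, 0, 0, -0.89, 0, -0.64, 0.05, -0.02, 0, 0, -0.89, 0, -0.64, 0.05, 0.03, 0, 0, -0.89, 0, -0.63, 0.05, 0.09, 0, 0, -0.89, 0, -0.62, 0.05, 0.14, 0, 0, -0.89, 0, -0.61, 0.05, 0.2, 0, 0, -0.89, 0, -0.59, 0.05, 0.25, 0, 0, -0.89, 0, -0.56, 0.05, 0.3, 0, 0, -0.89, 0, -0.53, 0.05, 0.35, 0, 0, -0.89, 0, -0.5, 0.05, 0.4, 0, 0, -0.88, 0, -0.46, 0.06, 0.44, 0, 0, -0.89, 0, -0.42, 0.05, 0.48, 0]}}

```text
time: 5.55
eef_pos: [0.4424, -0.0825, 0.2305]
tool_rot: [-1.581, -0.023, -0.137]
contact_force: [0.2, -0.2, -1.5]
finger_gap: 0.0587
```

```bash
python3 plan.py .443 -.047 .16 0 0
```

```text
3 rows; t 5.55 pos [ 0.4424 -0.0825  0.2305] rot [-1.5811 -0.0233 -0.1372] q [-0.34  0.19 -0.49  0.86 -0.01  1.36] gap 0.0587
0.04,-0.46,0.08,-0.07,0.78,0.4,0, 0.04,-0.46,0.07,-0.04,0.78,0.4,0, 0.04,-0.45,0.08,-0.01,0.78,0.4,0
```

Emit:
{"op": "step_arm", "data": {"deltas": [0.04, -0.46, 0.08, -0.07, 0.7, 0.35, 0, 0.04, -0.46, 0.07, -0.04, 0.7, 0.35, 0, 0.04, -0.45, 0.08, 0, 0.7, 0.35, 0, 0, 0, 0, 0, 0, 0, 0, 0, 0, 0, 0, 0, 0, 0]}}

```text
time: 6.05
eef_pos: [0.4432, -0.049, 0.171]
tool_rot: [-1.573, -0.006, 0.01]
contact_force: [1.1, 0.2, -0.6]
finger_gap: 0.0587
```

```bash
python3 plan.py .443 -.047 .1 0 0 4
```

```text
4 rows; t 6.05 pos [ 0.4432 -0.049   0.171 ] rot [-1.5727 -0.0062  0.0095] q [-0.27  0.27 -0.57  0.72 -0.    1.29] gap 0.0587
0,0.02,0.02,-0,0.59,0.02,0, 0.01,0.03,0.01,-0.01,0.59,0.02,0, 0,0.02,0.02,-0,0.59,0.01,0, 0.01,0.03,0.01,-0,0.6,0.02,0
```

Emit:
{"op": "step_arm", "data": {"deltas": [0, 0.02, 0.02, 0, 0.59, 0.02, 0, 0.01, 0.03, 0.01, 0, 0.59, 0.02, 0, 0, 0.02, 0.02, 0, 0.59, 0.01, 0, 0.01, 0.02, 0.01, 0, 0.6, 0.02, 0, 0, 0, 0, 0, 0, 0, 0, 0, 0, 0, 0, 0, 0, 0]}}

```text
time: 6.65
eef_pos: [0.4497, -0.0516, 0.1066]
tool_rot: [-1.576, -0.014, -0.009]
contact_force: [0.6, -0.5, -0.3]
finger_gap: 0.0589
```

```bash
python3 plan.py .443 -.047 .0825 0 0 3
```

```text
3 rows; t 6.65 pos [ 0.4497 -0.0516  0.1066] rot [-1.5759 -0.0142 -0.0089] q [-0.28  0.37 -0.64  0.54 -0.    1.3 ] gap 0.0589
0.02,-0.03,0.05,-0.08,0.27,0.05,0, 0.02,-0.03,0.05,-0.08,0.27,0.05,0, 0.01,-0.03,0.04,-0.07,0.26,0.05,0
```

Emit:
{"op": "step_arm", "data": {"deltas": [0.02, -0.03, 0.05, -0.08, 0.25, 0.05, 0, 0.02, -0.03, 0.05, -0.08, 0.25, 0.05, 0, 0.01, -0.03, 0.04, -0.07, 0.22, 0.05, 0, 0, 0, 0, 0, 0, 0, 0, 0, 0, 0, 0, 0, 0, 0]}}

```text
time: 7.15
eef_pos: [0.4442, -0.0476, 0.0862]
tool_rot: [-1.572, -0.003, -0.0]
contact_force: [-0.2, -0.4, -2.1]
finger_gap: 0.0587
```

```bash
python3 plan.py .443 -.047 .0815 0 0 1
```

```text
1 rows; t 7.15 pos [ 0.4442 -0.0476  0.0862] rot [-1.5719e+00 -3.4000e-03 -2.0000e-04] q [-0.27  0.41 -0.66  0.5  -0.    1.3 ] gap 0.0587
0.01,-0,0.03,-0.04,0.16,0.02,0
```

Emit:
{"op": "step_arm", "data": {"deltas": [0.01, 0, 0.03, -0.04, 0.1, 0.02, 0, 0, 0, 0, 0, 0.05, 0, 0, 0, 0, 0, 0, 0.05, 0, 0, 0, 0, 0, 0, 0, 0, 0]}}

```text
time: 7.55
eef_pos: [0.4433, -0.047, 0.0819]
tool_rot: [-1.571, -0.001, 0.0]
contact_force: [0.3, 0.3, -1.4]
finger_gap: 0.0587
```

Emit:
{"op": "step_arm", "data": {"deltas": [0, 0, 0, 0, 0.04, 0, 0, 0, 0, 0, 0, 0.03, 0, 0, 0, 0, 0, 0, 0, 0, 0]}}

```text
time: 7.85
eef_pos: [0.4436, -0.047, 0.0817]
tool_rot: [-1.572, -0.003, 0.0]
contact_force: [-0.9, 0.3, -0.8]
finger_gap: 0.0589
```

Emit:
{"op": "step_arm", "data": {"deltas": [0, 0, 0, 0, 0, 0, 1, 0, 0, 0, 0, 0, 0, 1, 0, 0, 0, 0, 0, 0, 1, 0, 0, 0, 0, 0, 0, 1, 0, 0, 0, 0, 0, 0, 1, 0, 0, 0, 0, -0.5, 0, 1, 0, 0, 0, 0, -0.8, 0, 1, 0, 0, 0, 0, -0.8, 0, 1, 0, 0, 0, 0, -0.8, 0, 1, 0, 0, 0, 0, -0.5, -0.9, 1, 0, 0, 0, 0, -0.5, -0.9, 1, 0, 0, 0, 0, 0, -0.9, 1]}}

```text
time: 9.05
eef_pos: [0.4427, -0.1276, 0.2022]
tool_rot: [-1.571, -0.0, 0.005]
contact_force: [0.4, -0.6, 0.8]
finger_gap: 0.0855
```

Run:
```python
from h import *
for n in("scene","top"):cv2.imwrite(f'pics/{n}3.png',robot.read_camera(n))
s=cv2.imread('pics/scene3.png');t=cv2.imread('pics/top3.png')
over(s,"scene",[],(240,220),(100,70),8,'pics/z3.png')
over(t,"top",[],(265,200),(100,75),8,'pics/z4.png')
print(robot.observe())
```

```text
{'time': 9.15, 'q': array([-4.42312289e-01,  2.62152782e-01, -4.86560437e-01,  8.22509278e-01,
       -7.26633047e-04,  1.12643832e+00]), 'joint_vel': array([ 0.04505751,  0.00091564, -0.03951121,  0.00286393,  0.02121548,
        0.05615106]), 'effort': array([ -1.70444626, -47.42740631,  29.51214552,   0.08593078,
        -0.21865269,  -0.70049549]), 'eef_pos': array([ 0.44245943, -0.129092  ,  0.20089585]), 'tool_rot': array([-1.57126919e+00,  6.97147092e-04,  2.04570963e-03]), 'contact_force': array([-0.21001564,  1.19128589, -0.28272147]), 'moment': array([-0.00381218,  0.00331984,  0.03975791]), 'finger_gap': 0.08549847223904455}
```

View pics/z3.png

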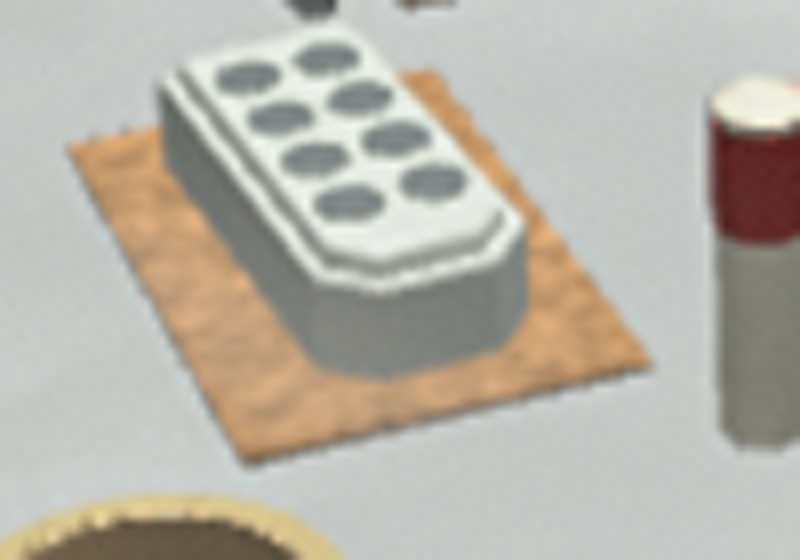

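View pics/z4.png

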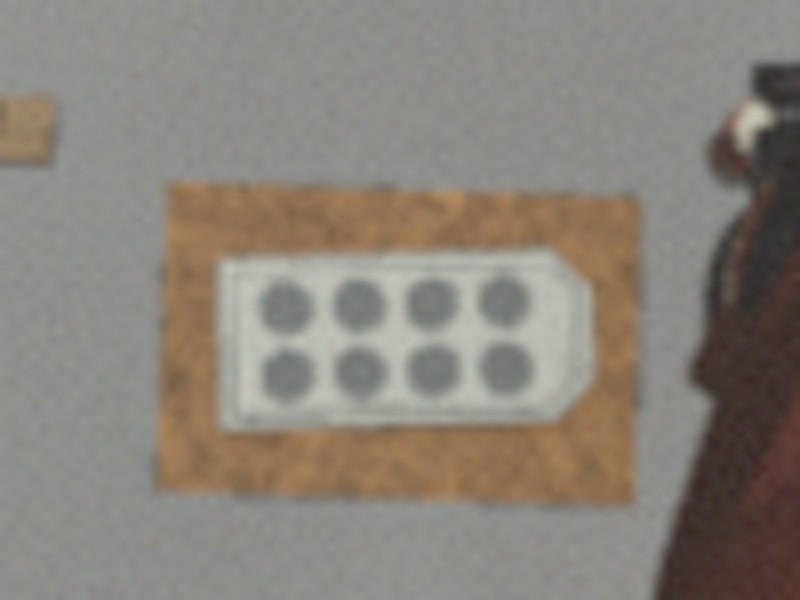

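```bash
cat > m4.py <<'E'
from h import *
s=cv2.imread('pics/scene3.png');t=cv2.imread('pics/top3.png');s1=cv2.imread('pics/scene1.png')
sc=uncrop([(249,78),(281,119),(315,160),(349,203),(327,59),(360,99),(397,139),(433,183)],(240,220),8)
tp=uncrop([(288,376),(360,375),(433,370),(506,369),(287,306),(360,305),(432,303),(505,301)],(265,200),8)
M=np.array([[x-.0043,y,.039] for y in(-.0115,.0115) for x in(-.0375,-.0125,.0125,.0375)])
for o in([("scene",M,sc)],[("top",M,tp)],[("scene",M,sc),("top",M,tp)]):
    p,r=fit(o,(.44,-.01,-1.57));print('tray',np.round(p,4),np.round(np.abs(r).max(),2))
K=np.array([[.051,-.03,.032],[.065,-.016,.032],[.065,.016,.032],[-.065,-.03,.032]])
kp=uncrop([(313,275),(383,290),(525,228),(160,80)],(240,220),8)
p2,r=fit([("scene",K,kp)],p);print('skirt',p2,np.round(r,1).tolist())
dk=uncrop([(112,285),(190,312)],(172,180),5);db=uncrop([(66,290),(222,355),(330,105)],(172,180),5);df=uncrop([(157,47),(287,98)],(172,180),5)
dm=np.array([[-.0602,.0252,.019],[-.0602,-.0252,.019],[-.075,.049,.012],[-.075,-.049,.012],[.083,-.049,.012],[.076,.041,.068],[.076,-.041,.068]])
ds=uncrop([(133,383),(150,297),(68,445),(113,288),(388,218),(405,108),(640,215),(632,98)],(230,155),10)
dms=np.array([[-.0602,-.0252,.019],[-.0602,.0252,.019],[-.075,-.049,.012],[-.075,.049,.012],[.011,-.041,.068],[.011,.041,.068],[.076,-.041,.068],[.076,.041,.068]])
for o in([("scene",dms,ds)],[("top",dm,np.r_[dk,db,df])],[("scene",dms,ds),("top",dm,np.r_[dk,db,df])]):
    dp,r=fit(o,(.5,.27,-.3));print('dock',np.round(dp,4),np.round(r,1).tolist())
pl=[(pose(dp,oct(-.0602,.0602,.0252,.012,.019)),(255,0,0)),(pose(dp,oct(-.075,.083,.049,0,.012)),(0,200,0)),(pose(dp,oct(.011,.076,.041,0,.068)),(0,0,255))]
over(s1,"scene",pl,(230,155),(75,55),10,'pics/o5.png')
t0=cv2.imread('pics/top0.png')
over(t0,"top",pl,(172,180),(80,80),7,'pics/o6.png')
E
python3 m4.py
```

```text
tray [ 0.443  -0.0171 -1.569 ] 0.13
tray [ 0.4438 -0.0163 -1.5692] 0.28
tray [ 0.4434 -0.0164 -1.5692] 0.33
skirt [ 0.44543764 -0.01382944 -1.53809872] [[1.0, -0.7], [1.4, -1.1], [-2.0, 2.5], [-0.4, -0.6]]
dock [ 0.5113  0.2801 -0.4067] [[-0.2, -0.3], [0.0, 0.5], [-0.2, 0.0], [-0.5, 0.4], [-0.2, 0.3], [-0.1, -0.5], [0.0, -0.3], [1.2, -0.4]]
dock [ 0.5121  0.2819 -0.4093] [[-0.5, -0.1], [-0.1, 1.3], [-0.1, 0.7], [-0.3, 0.8], [0.2, -0.4], [-0.2, -1.6], [0.9, -0.7]]
dock [ 0.5118  0.2816 -0.408 ] [[-0.2, -0.6], [0.1, 0.2], [-0.1, -0.3], [-0.5, 0.1], [-0.2, 0.1], [-0.1, -0.8], [0.0, -0.5], [1.3, -0.6], [-0.4, 0.0], [0.1, 1.4], [0.0, 0.8], [-0.1, 0.9], [0.2, -0.4], [-0.2, -1.5], [1.0, -0.6]]
```

View pics/o5.png

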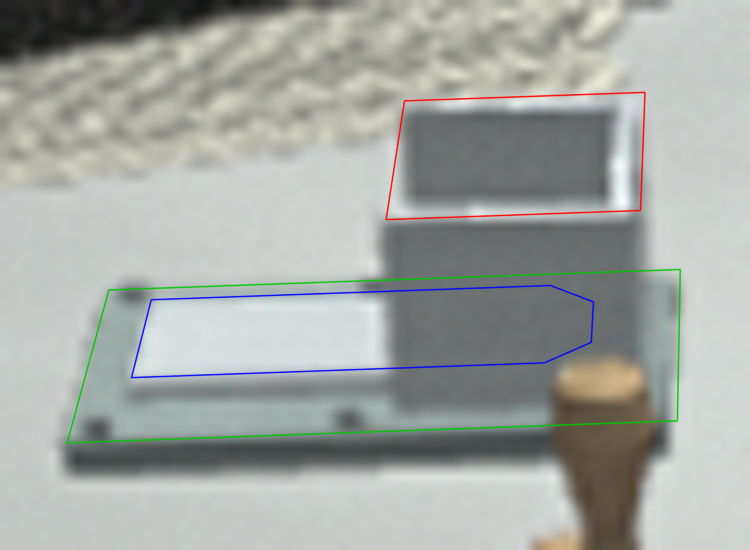

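View pics/o6.png

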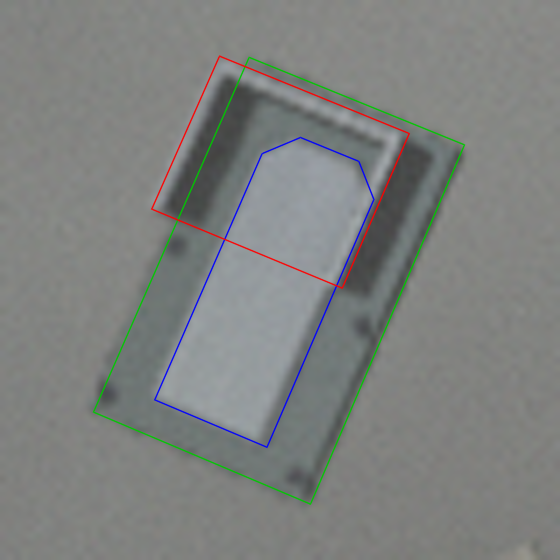

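Run:
```python
from h import *
for n in("scene","top"):
    a=np.mean([robot.read_camera(n).astype(float) for _ in range(8)],0); np.save(f'avg_{n}.npy',a)
    cv2.imwrite(f'pics/avg_{n}.png',a.astype(np.uint8))
s=cv2.imread('pics/avg_scene.png');t=cv2.imread('pics/avg_top.png')
over(s,"scene",[],(230,155),(75,55),10,'pics/z5.png')
over(t,"top",[],(180,183),(62,72),8,'pics/z6.png')
```

```text
(no output)
```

View pics/z5.png

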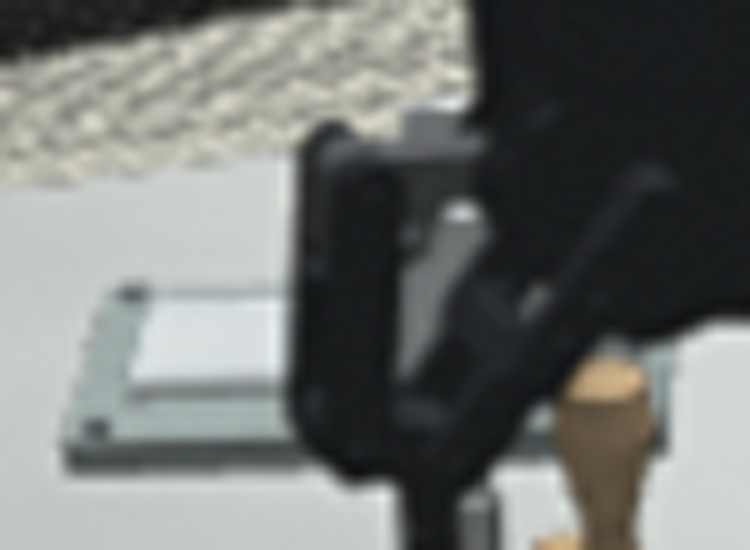

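View pics/z6.png

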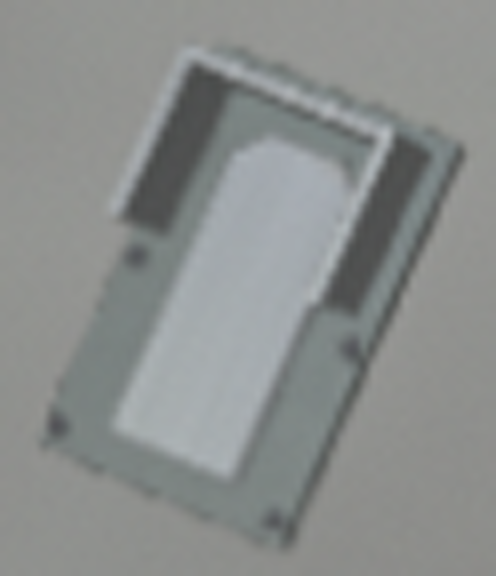

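```bash
cat > edge.py <<'E'
from h import *
from scipy.ndimage import map_coordinates, gaussian_filter
def edgefit(obs,p0,npt=25,w=2.2,it=6,mode3=False,verb=True):
    """obs: list (cam,img gray, A,B, inward normal dir hint pt (brighter side model point) )"""
    p=np.array(p0,float)
    for k in range(it):
        S=[]
        for n,g,A,B,br in obs:
            A,B,br=map(lambda v:np.array(v,float),(A,B,br))
            L=A+(B-A)*np.linspace(.08,.92,npt)[:,None]
            q=proj(n,pose(p,L)); qa,qb=proj(n,pose(p,[A,B])); qc=proj(n,pose(p,[br]))[0]
            tv=(qb-qa)/np.linalg.norm(qb-qa); nv=np.array([-tv[1],tv[0]])
            if (qc-qa)@nv<0: nv=-nv
            u=np.arange(-w,w+.01,.1)
            X=q[:,None,:]+u[None,:,None]*nv
            prof=map_coordinates(g,[X[...,1],X[...,0]],order=3).mean(0)
            d=np.gradient(gaussian_filter(prof,3),.1); i=np.argmax(d[2:-2])+2
            S.append((n,(A+B)/2,nv,u[i],d[i]))
        off=np.array([x[3] for x in S])
        J=np.array([[(proj(x[0],pose(p+e,[x[1]]))[0]-proj(x[0],pose(p,[x[1]]))[0])@x[2]/1e-4 for e in np.eye(3)*1e-4] for x in S])
        W=1/(1+(off/.6)**2) if k>1 else np.ones(len(off))
        dp=np.linalg.lstsq(J*W[:,None],off*W,rcond=None)[0]; p=p+dp
    if verb:print(np.round(p,4),'res px',np.round(off-J@dp,2).tolist(),'grad',np.round([x[4] for x in S]).tolist())
    return p
E
cat > m5.py <<'E'
from edge import *
gt=np.load('avg_top.npy').mean(2); gs=cv2.imread('pics/scene1.png').astype(float).mean(2)
k=.019;f=.068
T=[("top",gt,[-.055,.0252,k],[.005,.0252,k],[0,0,k]),("top",gt,[-.0602,-.0252,k],[-.0602,.0252,k],[0,0,k]),
("top",gt,[.0602,-.013,k],[.0602,.013,k],[0,0,k]),
("top",gt,[.076,-.041,f],[.076,.041,f],[.073,0,f]),("top",gt,[.011,.041,f],[.076,.041,f],[.05,.038,f]),
("top",gt,[.011,.035,f],[.070,.035,f],[.05,.038,f]),("top",gt,[.020,-.035,f],[.068,-.035,f],[.05,-.038,f]),("top",gt,[.015,-.041,f],[.072,-.041,f],[.05,-.038,f])]
Sx=[("scene",gs,[-.0602,-.0252,k],[-.0602,.0252,k],[0,0,k]),("scene",gs,[-.055,.0252,k],[.005,.0252,k],[0,0,k]),("scene",gs,[-.055,-.0252,k],[.005,-.0252,k],[0,0,k]),
("scene",gs,[.011,-.041,f],[.076,-.041,f],[.04,-.038,f]),("scene",gs,[.011,-.035,f],[.07,-.035,f],[.04,-.038,f]),("scene",gs,[.07,-.03,f],[.07,.03,f],[.073,0,f]),("scene",gs,[.015,.035,f],[.065,.035,f],[.04,.038,f])]
p0=(.5118,.2812,-.408)
if __name__=='__main__':
    edgefit(T,p0);edgefit(Sx,p0);edgefit(T+Sx,p0)
E
python3 m5.py
```

```text
[ 0.5109  0.2834 -0.4031] res px [0.01, 0.9, 0.3, -0.1, 0.1, 0.1, 0.3, 0.3] grad [27.0, 26.0, 26.0, 26.0, 13.0, 54.0, 18.0, 63.0]
[ 0.5094  0.2792 -0.4043] res px [0.38, 0.0, -0.0, -0.08, -0.62, -0.22, -0.08] grad [38.0, 36.0, 48.0, 76.0, 57.0, 84.0, 85.0]
[ 0.5109  0.2828 -0.3924] res px [-0.24, 0.83, 0.37, -0.03, -0.01, 0.1, 0.19, 0.31, 0.33, 0.53, -0.63, -0.8, 0.1, -0.27, -0.6] grad [26.0, 25.0, 26.0, 25.0, 13.0, 52.0, 17.0, 61.0, 37.0, 36.0, 48.0, 74.0, 57.0, 77.0, 84.0]
```

```bash
cat > m6.py <<'E'
from m5 import *
pT=edgefit(T,p0);pS=edgefit(Sx,p0)
t=cv2.imread('pics/avg_top.png');s=cv2.imread('pics/scene1.png')
def pl(dp):return [(pose(dp,oct(-.0602,.0602,.0252,.012,.019)),(255,0,0)),(pose(dp,oct(-.075,.083,.049,0,.012)),(0,200,0)),(pose(dp,oct(.011,.076,.041,0,.068)),(0,0,255)),(pose(dp,oct(.011,.07,.035,0,.068)),(0,0,255)),(pose(dp,oct(-.075,.083,.049,0,0)),(0,200,200))]
over(t,"top",pl(pT),(180,183),(62,72),8,'pics/o7.png')
over(s,"scene",pl(pS),(230,155),(75,55),10,'pics/o8.png')
E
python3 m6.py
```

```text
[ 0.5109  0.2834 -0.4031] res px [0.01, 0.9, 0.3, -0.1, 0.1, 0.1, 0.3, 0.3] grad [27.0, 26.0, 26.0, 26.0, 13.0, 54.0, 18.0, 63.0]
[ 0.5094  0.2792 -0.4043] res px [0.38, 0.0, -0.0, -0.08, -0.62, -0.22, -0.08] grad [38.0, 36.0, 48.0, 76.0, 57.0, 84.0, 85.0]
```

View pics/o7.png

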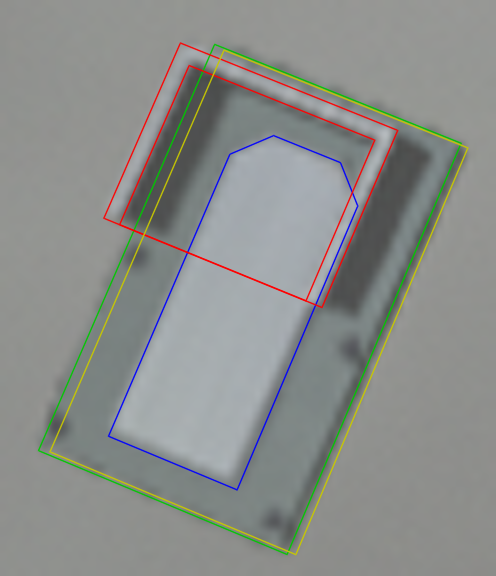

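View pics/o8.png

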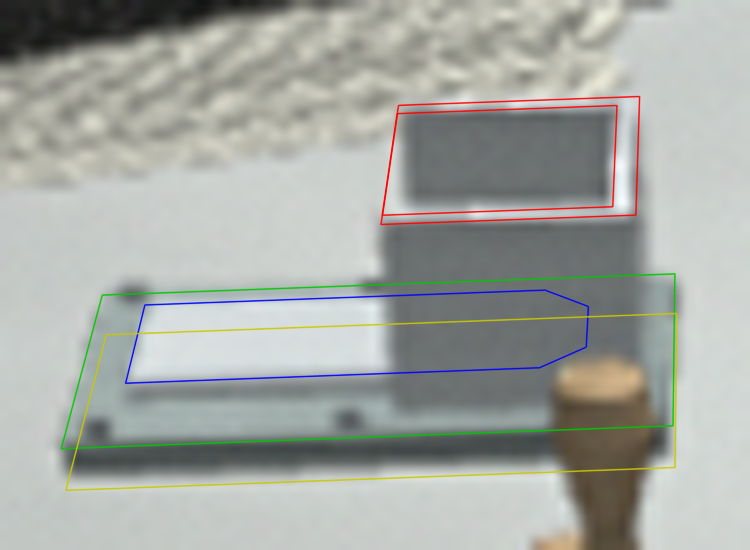

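```bash
cat > m7.py <<'E'
from edge import *
gt=np.load('avg_top.npy').mean(2); gs=cv2.imread('pics/scene1.png').astype(float).mean(2)
k=.019;f=.068;b=.012
def E(d=.0012):
    kx=.0602-d;ky=.0252-d
    T=[("top",gt,[-.055,ky,k],[.005,ky,k],[0,0,k]),("top",gt,[-kx,-ky,k],[-kx,ky,k],[0,0,k]),
    ("top",gt,[kx,-.011,k],[kx,.011,k],[0,0,k]),
    ("top",gt,[.076,-.041,f],[.076,.041,f],[.073,0,f]),("top",gt,[.011,.041,f],[.076,.041,f],[.05,.038,f]),
    ("top",gt,[.011,.035,f],[.070,.035,f],[.05,.038,f]),("top",gt,[.020,-.035,f],[.068,-.035,f],[.05,-.038,f]),("top",gt,[.015,-.041,f],[.072,-.041,f],[.05,-.038,f]),
    ("top",gt,[-.07,.049,b],[.008,.049,b],[0,.06,b]),("top",gt,[.083,-.04,b],[.083,.0,b],[.09,0,b]),("top",gt,[-.075,-.045,b/2],[-.075,.045,b/2],[-.09,0,b])]
    S=[("scene",gs,[-kx,-ky,k],[-kx,ky,k],[0,0,k]),("scene",gs,[-.055,ky,k],[.005,ky,k],[0,0,k]),("scene",gs,[-.055,-ky,k],[.005,-ky,k],[0,0,k]),
    ("scene",gs,[.011,-.041,f],[.076,-.041,f],[.04,-.038,f]),("scene",gs,[.011,-.035,f],[.07,-.035,f],[.04,-.038,f]),("scene",gs,[.07,-.03,f],[.07,.03,f],[.073,0,f]),("scene",gs,[.015,.035,f],[.065,.035,f],[.04,.038,f]),
    ("scene",gs,[-.075,-.045,b],[-.075,.045,b],[-.09,0,b]),("scene",gs,[-.07,.049,b],[.01,.049,b],[0,.06,b]),("scene",gs,[.011,-.041,.02],[.011,-.041,.06],[0,-.041,.03]),("scene",gs,[-.07,-.049,b],[.03,-.049,b],[0,0,b])]
    return T,S
if __name__=='__main__':
    for d in(0,.001,.002):
        T,S=E(d);print(d);edgefit(T,(.511,.282,-.404));edgefit(S,(.511,.282,-.404))
E
python3 m7.py
```

```text
0
[ 0.511   0.2836 -0.4095] res px [0.18, 0.91, 0.29, -0.11, 0.08, 0.02, 0.28, 0.32, 0.51, 0.61, 0.19] grad [27.0, 26.0, 27.0, 26.0, 13.0, 54.0, 18.0, 64.0, 15.0, 15.0, 13.0]
[ 0.5091  0.2801 -0.4074] res px [0.6, 0.09, -0.19, -0.12, -0.48, -0.0, -0.12, 0.3, 0.52, -0.04, 0.11] grad [38.0, 36.0, 48.0, 76.0, 57.0, 85.0, 85.0, 23.0, 25.0, 45.0, 52.0]
0.001
[ 0.5117  0.2839 -0.4212] res px [0.18, 0.41, 0.09, 0.09, 0.09, 0.01, 0.19, 0.31, 0.22, 0.5, 0.39] grad [27.0, 26.0, 27.0, 27.0, 13.0, 55.0, 18.0, 64.0, 15.0, 15.0, 13.0]
[ 0.5093  0.2804 -0.412 ] res px [0.18, 0.0, -0.4, -0.21, -0.49, -0.02, -0.11, 0.32, 0.4, -0.07, 0.1] grad [38.0, 36.0, 48.0, 77.0, 57.0, 85.0, 85.0, 23.0, 25.0, 45.0, 52.0]
0.002
[ 0.512   0.2841 -0.4275] res px [-0.02, -0.01, -0.19, 0.11, 0.09, 0.01, 0.19, 0.31, 0.02, 0.48, 0.41] grad [27.0, 26.0, 27.0, 26.0, 13.0, 55.0, 18.0, 64.0, 15.0, 15.0, 13.0]
[ 0.5092  0.2808 -0.4101] res px [-0.08, -0.1, -0.6, -0.3, -0.4, 0.12, -0.2, 0.18, 0.4, -0.11, 0.0] grad [38.0, 36.0, 48.0, 76.0, 57.0, 85.0, 85.0, 23.0, 25.0, 46.0, 52.0]
```

```bash
python3 plan.py .4436 .0056 .13 .0016 1
```

```text
6 rows; t 9.95 pos [ 0.4418 -0.1264  0.2002] rot [-1.5695  0.0026  0.0046] q [-0.44  0.26 -0.49  0.82  0.    1.13] gap 0.0854
-0,0.01,-0,0.01,0.39,0.73,1, -0,0,-0.01,0.01,0.39,0.73,1, -0,0.01,-0,0.02,0.39,0.73,1, -0,0,-0.01,0.01,0.39,0.74,1, -0.01,0.01,-0,0.01,0.39,0.73,1, -0,0,-0.01,0.02,0.4,0.74,1
```

Emit:
{"op": "step_arm", "data": {"deltas": [0, 0.01, 0, 0.01, 0.2, 0.73, 1, 0, 0, 0, 0.01, 0.3, 0.73, 1, 0, 0.01, 0, 0.02, 0.4, 0.73, 1, 0, 0, 0, 0.01, 0.4, 0.74, 1, 0, 0, 0, 0.01, 0.5, 0.73, 1, 0, 0, 0, 0.02, 0.4, 0.7, 1, 0, 0, 0, 0, 0, 0, 1, 0, 0, 0, 0, 0, 0, 1]}}

```text
time: 10.75
eef_pos: [0.445, 0.0075, 0.1328]
tool_rot: [-1.571, -0.0, 0.0]
contact_force: [0.6, 0.1, 0.5]
finger_gap: 0.0853
```

```bash
python3 plan.py .4436 .0056 .0815 .0016 1 4
```

```text
4 rows; t 10.75 pos [0.445  0.0075 0.1328] rot [-1.5713e+00 -5.0000e-04  4.0000e-04] q [-0.15  0.33 -0.62  0.63 -0.    1.42] gap 0.0853
0,-0,0,-0.01,0.43,-0.02,1, 0,-0,0,-0.01,0.43,-0.01,1, 0,-0.01,0,-0.01,0.43,-0.02,1, 0.01,-0,0,-0.02,0.42,-0.01,1
```

Emit:
{"op": "step_arm", "data": {"deltas": [0, 0, 0, -0.01, 0.42, -0.02, 1, 0, 0, 0, -0.01, 0.42, -0.01, 1, 0, 0, 0, -0.01, 0.4, -0.02, 1, 0.01, 0, 0, -0.01, 0.3, -0.01, 1, 0, 0, 0, 0, 0, 0, 1, 0, 0, 0, 0, 0, 0, 1]}}

```text
time: 11.35
eef_pos: [0.4469, 0.0012, 0.0883]
tool_rot: [-1.572, -0.006, -0.003]
contact_force: [0.8, 0.1, -1.5]
finger_gap: 0.0854
```

```bash
python3 plan.py .4436 .0056 .0815 .0016 1 1
```

```text
1 rows; t 11.35 pos [0.4469 0.0012 0.0883] rot [-1.5724 -0.0064 -0.0033] q [-0.16  0.4  -0.66  0.5  -0.    1.41] gap 0.0854
0.02,-0.05,0.06,-0.11,0.22,0.15,1
```

Emit:
{"op": "step_arm", "data": {"deltas": [0.02, -0.05, 0.06, -0.11, 0.22, 0.15, 1, 0, 0, 0, 0, 0, 0, 1, 0, 0, 0, 0, 0, 0, 1]}}

```text
time: 11.65
eef_pos: [0.4442, 0.0057, 0.0822]
tool_rot: [-1.571, -0.002, 0.002]
contact_force: [0.1, 0.6, -0.3]
finger_gap: 0.0853
```

```bash
python3 plan.py .4436 .0056 .0815 .0016 1 1
```

```text
1 rows; t 11.65 pos [0.4442 0.0057 0.0822] rot [-1.5705 -0.0017  0.0017] q [-0.15  0.41 -0.67  0.49  0.    1.42] gap 0.0853
-0,0,0.02,-0.02,0.02,-0,1
```

Close, then lift.

Emit:
{"op": "step_arm", "data": {"deltas": [0, 0, 0.02, -0.02, 0, 0, 0, 0, 0, 0, 0, 0, 0, 0, 0, 0, 0, 0, 0, 0, 0, 0, 0, 0, 0, 0, 0, 0, 0, 0, 0, 0, 0, 0, 0, 0, 0, 0, 0, 0, 0, 0, 0, 0, 0, 0, -0.3, 0, 0, 0, 0, 0, 0, -0.5, 0, 0, 0, 0, 0, 0, -0.7, 0, 0, 0, 0, 0, 0, -0.8, 0, 0, 0, 0, 0, 0, -0.8, 0, 0, 0, 0, 0, 0, -0.8, 0, 0]}}

```text
time: 12.85
eef_pos: [0.441, 0.0063, 0.2035]
tool_rot: [-1.569, 0.007, 0.002]
contact_force: [1.0, -0.3, -2.9]
finger_gap: 0.0585
```

```bash
python3 plan.py .49 .291 .22 1.1608 0
```

```text
13 rows; t 12.85 pos [0.441  0.0063 0.2035] rot [-1.5693  0.007   0.0022] q [-0.15  0.23 -0.53  0.82  0.    1.42] gap 0.0585
-0,-0.89,-0,0.13,-0.04,0.73,0, -0,-0.89,-0,0.19,-0.04,0.72,0, -0.01,-0.89,-0,0.25,-0.04,0.7,0, -0.01,-0.89,-0,0.32,-0.04,0.67,0, -0,-0.89,-0.01,0.37,-0.04,0.64,0, -0.01,-0.89,-0,0.43,-0.04,0.6,0, -0,-0.89,-0.01,0.48,-0.05,0.56,0, -0.01,-0.89,-0.01,0.53,-0.04,0.52,0, -0,-0.89,-0,0.57,-0.05,0.47,0, -0.01,-0.89,-0.01,0.61,-0.04,0.42,0, -0,-0.9,-0,0.65,-0.05,0.36,0, -0.01,-0.89,-0.01,0.68,-0.04,0.3,0

-0,-0.9,-0,0.7,-0.04,0.24,0
```

Emit:
{"op": "step_arm", "data": {"deltas": [0, -0.89, 0, 0.13, -0.04, 0.73, 0, 0, -0.89, 0, 0.19, -0.04, 0.72, 0, 0, -0.89, 0, 0.25, -0.04, 0.7, 0, 0, -0.89, 0, 0.32, -0.04, 0.67, 0, 0, -0.89, -0.01, 0.37, -0.04, 0.64, 0, 0, -0.89, 0, 0.43, -0.04, 0.6, 0, 0, -0.89, -0.01, 0.48, -0.05, 0.56, 0, 0, -0.89, -0.01, 0.53, -0.04, 0.52, 0, 0, -0.89, 0, 0.57, -0.05, 0.47, 0, 0, -0.89, -0.01, 0.61, -0.04, 0.42, 0, 0, -0.9, 0, 0.65, -0.05, 0.36, 0, 0, -0.89, -0.01, 0.68, -0.04, 0.3, 0]}}

```text
time: 14.05
eef_pos: [0.4832, 0.2777, 0.2311]
tool_rot: [-1.574, -0.006, 1.109]
contact_force: [-0.3, -0.3, -1.6]
finger_gap: 0.0586
```

```bash
python3 plan.py .49 .291 .17 1.1608 0
```

```text
3 rows; t 14.05 pos [0.4832 0.2777 0.2311] rot [-1.574  -0.0057  1.1088] q [ 0.39  0.4  -0.2   0.97  0.    0.85] gap 0.0586
0.01,-0.17,0.02,0.16,0.68,0,0, 0.01,-0.18,0.02,0.16,0.68,-0,0, 0.01,-0.17,0.02,0.17,0.68,-0.01,0
```

Emit:
{"op": "step_arm", "data": {"deltas": [0.01, -0.17, 0.02, 0.16, 0.66, 0, 0, 0.01, -0.18, 0.02, 0.16, 0.66, 0, 0, 0.01, -0.17, 0.02, 0.15, 0.6, 0, 0, 0, 0, 0, 0, 0, 0, 0, 0, 0, 0, 0, 0, 0, 0]}}

```text
time: 14.55
eef_pos: [0.4896, 0.2945, 0.1754]
tool_rot: [-1.572, -0.002, 1.17]
contact_force: [-0.1, 0.3, -1.7]
finger_gap: 0.0589
```

```bash
python3 plan.py .49 .291 .17 1.1608 0 1
```

```text
1 rows; t 14.55 pos [0.4896 0.2945 0.1754] rot [-1.5725 -0.0019  1.1699] q [ 0.41  0.48 -0.23  0.86  0.    0.81] gap 0.0589
0.02,0.09,0.02,-0.1,0.18,-0.06,0
```

Emit:
{"op": "step_arm", "data": {"deltas": [0.02, 0.09, 0.02, -0.1, 0.18, -0.06, 0, 0, 0, 0, 0, 0, 0, 0, 0, 0, 0, 0, 0, 0, 0]}}

```text
time: 14.85
eef_pos: [0.4908, 0.2904, 0.1721]
tool_rot: [-1.572, -0.002, 1.158]
contact_force: [0.3, 2.0, -1.5]
finger_gap: 0.0587
```

Run:
```python
from h import *
s=robot.observe();print(s['eef_pos'],s['tool_rot'],s['time'])
for n in("scene","top"):
    a=np.mean([robot.read_camera(n).astype(float) for _ in range(4)],0);cv2.imwrite(f'pics/{n}4.png',a.astype(np.uint8))
s=robot.observe();print(s['eef_pos'],s['tool_rot'],s['time'])
s=cv2.imread('pics/scene4.png');t=cv2.imread('pics/top4.png')
over(s,"scene",[],(225,125),(95,75),8,'pics/z7.png')
over(t,"top",[],(165,165),(95,75),8,'pics/z8.png')
```

```text
[0.49084374 0.29035875 0.17212641] [-1.57216999e+00 -1.53537763e-03  1.15843338e+00] 14.85
[0.49048769 0.29058094 0.17147332] [-1.57151944e+00 -8.44269102e-04  1.15916972e+00] 15.25
```

View pics/z7.png

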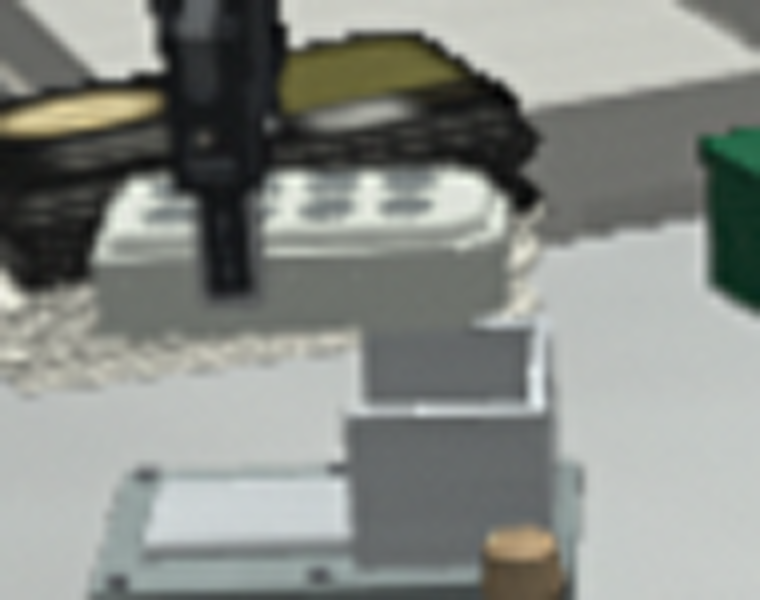

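View pics/z8.png

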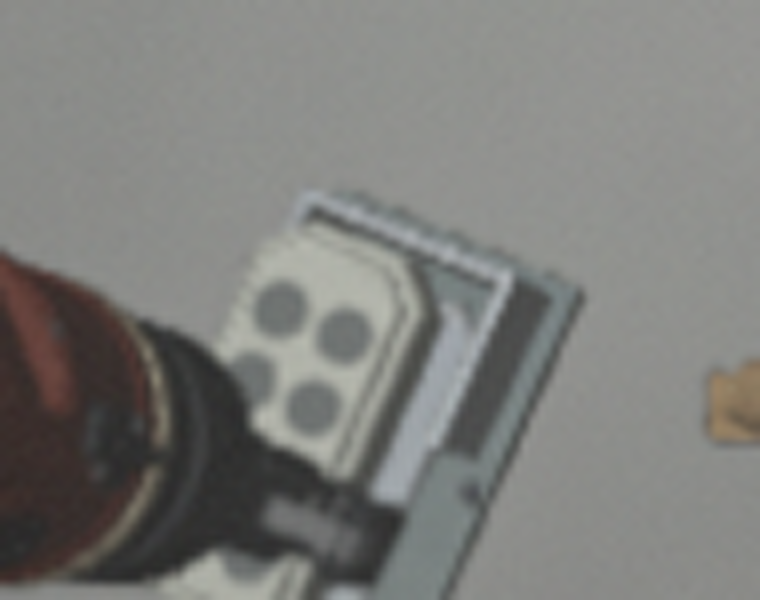

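```bash
cat > m8.py <<'E'
from h import *
z=.0937+.035
M=np.array([[.0332,.0115,z],[.0332,-.0115,z],[.0082,-.0115,z]])
tp=uncrop([(280,305),(345,335),(312,408)],(165,165),8)
N=np.array([[.0332,-.0115,z],[.0082,-.0115,z],[.0332,.0115,z],[.0082,.0115,z]])
sc=uncrop([(405,206),(328,209),(413,180),(333,183)],(225,125),8)
e=(.5108,.2817,-.4118)
for o in([("top",M,tp)],[("scene",N,sc)]):
    p,r=fit(o,e);print(np.round(p,4),np.round(r,2).tolist())
    f=lambda q:(proj(o[0][0],pose((q[0],q[1],e[2]),o[0][1]))-o[0][2]).ravel()
    q=least_squares(f,e[:2]);print('fixed yaw',np.round(q.x,4),np.round(q.fun,2))
print(proj("top",pose(e,M))-tp, proj("scene",pose(e,N))-sc)
E
python3 m8.py
```

```text
[ 0.5119  0.2817 -0.4316] [[0.09, 0.2], [-0.03, -0.02], [-0.07, -0.18]]
fixed yaw [0.5116 0.2813] [-0.01  0.28 -0.06 -0.1   0.07 -0.19]
[ 0.5099  0.2792 -0.4371] [[0.11, -0.03], [-0.06, -0.15], [-0.21, 0.16], [0.16, 0.03]]
fixed yaw [0.5096 0.2788] [ 0.23 -0.07  0.05 -0.11 -0.31  0.12  0.03  0.07]
[[-0.18840209  0.61493582]
 [-0.23305574  0.23713341]
 [-0.0992718   0.14884349]] [[ 0.24828243 -0.49363074]
 [ 0.08430632 -0.53772121]
 [-0.29736343 -0.28596225]
 [ 0.06981021 -0.33569797]]
```

```bash
python3 plan.py .4903 .2926 .135 1.159 0 3
```

```text
3 rows; t 15.25 pos [0.4905 0.2906 0.1715] rot [-1.5715e+00 -8.0000e-04  1.1592e+00] q [ 0.41  0.48 -0.24  0.85  0.    0.82] gap 0.0586
0,0,0,0.02,0.41,0.01,0, 0,0,0,0.02,0.4,0.01,0, 0.01,0,0.01,0.02,0.41,0.01,0
```

Emit:
{"op": "step_arm", "data": {"deltas": [0, 0, 0, 0.06, 0, 0.03, 0, 0, 0, 0, 0, 0.4, 0, 0, 0, 0, 0, 0, 0.4, 0, 0, 0, 0, 0, 0, 0.3, 0, 0, 0, 0, 0, 0, 0, 0, 0, 0, 0, 0, 0, 0, 0, 0]}}

```text
time: 15.85
eef_pos: [0.4897, 0.2926, 0.1343]
tool_rot: [-1.57, 0.001, 1.159]
contact_force: [-0.7, -0.6, -0.4]
finger_gap: 0.0589
```

```bash
python3 plan.py .4903 .2926 .11 1.159 0 2
```

```text
2 rows; t 15.85 pos [0.4897 0.2926 0.1343] rot [-1.5701e+00  6.0000e-04  1.1595e+00] q [ 0.41  0.52 -0.28  0.77  0.    0.82] gap 0.0589
-0,0,-0,0,0.4,-0.01,0, -0.01,0,-0.01,0.01,0.41,-0.01,0
```

Emit:
{"op": "step_arm", "data": {"deltas": [0, 0, 0, 0, 0.35, -0.01, 0, 0, 0, 0, 0, 0.3, -0.01, 0, 0, 0, 0, 0, 0.2, 0, 0, 0, 0, 0, 0, 0, 0, 0, 0, 0, 0, 0, 0, 0, 0]}}

```text
time: 16.35
eef_pos: [0.4904, 0.2923, 0.1065]
tool_rot: [-1.57, 0.001, 1.159]
contact_force: [-0.1, -0.3, -1.9]
finger_gap: 0.0587
```

```bash
python3 plan.py .4903 .2926 .1 1.159 0 1
python3 - <<'E'
from h import *
for n in("scene","top"):
    a=np.mean([robot.read_camera(n).astype(float) for _ in range(3)],0);cv2.imwrite(f'pics/{n}5.png',a.astype(np.uint8))
s=cv2.imread('pics/scene5.png');t=cv2.imread('pics/top5.png')
a=over(s,"scene",[],(225,140),(80,60),7,None);b=over(t,"top",[],(170,165),(75,60),7,None)
cv2.imwrite('pics/z9.png',np.vstack([a[:,:525],b])[:,:])
E
```

```text
1 rows; t 16.35 pos [0.4904 0.2923 0.1065] rot [-1.5702e+00  6.0000e-04  1.1593e+00] q [ 0.41  0.56 -0.3   0.71  0.    0.82] gap 0.0587
-0.01,0,-0.01,0.01,0.22,0.01,0
```

View pics/z9.png

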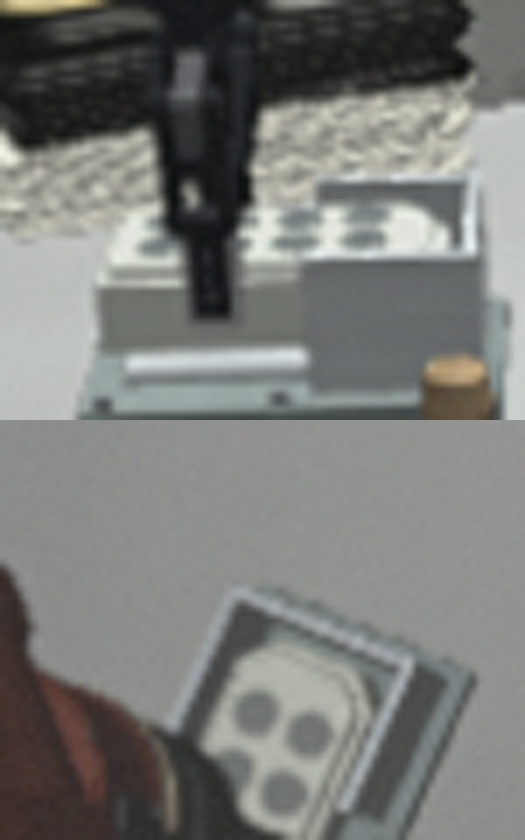

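Emit:
{"op": "step_arm", "data": {"deltas": [0, 0, 0, 0, 0.12, 0, 0, 0, 0, 0, 0, 0.1, 0, 0, 0, 0, 0, 0, 0.1, 0, 0, 0, 0, 0, 0, 0.05, 0, 0, 0, 0, 0, 0, 0, 0, 0]}}

```text
time: 17.15
eef_pos: [0.4907, 0.2925, 0.0951]
tool_rot: [-1.571, -0.0, 1.159]
contact_force: [-0.3, -0.4, -1.9]
finger_gap: 0.0589
```

Emit:
{"op": "step_arm", "data": {"deltas": [0, 0, 0, 0, 0.06, 0, 0, 0, 0, 0, 0, 0.05, 0, 0, 0, 0, 0, 0, 0.05, 0, 0, 0, 0, 0, 0, 0, 0, 0]}}

```text
time: 17.55
eef_pos: [0.4909, 0.2926, 0.0911]
tool_rot: [-1.572, -0.001, 1.159]
contact_force: [-0.2, -0.8, -2.1]
finger_gap: 0.0585
```

Emit:
{"op": "step_arm", "data": {"deltas": [0, 0, 0, 0, 0.05, 0, 0, 0, 0, 0, 0, 0.04, 0, 0, 0, 0, 0, 0, 0, 0, 0]}}

```text
time: 17.85
eef_pos: [0.4911, 0.2928, 0.0913]
tool_rot: [-1.573, -0.002, 1.16]
contact_force: [0.0, 0.4, -2.4]
finger_gap: 0.0583
```

Emit:
{"op": "step_arm", "data": {"deltas": [0, 0, 0, 0, 0.06, 0, 0, 0, 0, 0, 0, 0.06, 0, 0, 0, 0, 0, 0, 0, 0, 0]}}

```text
time: 18.15
eef_pos: [0.4913, 0.2929, 0.0914]
tool_rot: [-1.575, -0.003, 1.16]
contact_force: [-0.1, -0.5, -2.4]
finger_gap: 0.0588
```

Emit:
{"op": "step_arm", "data": {"deltas": [0.03, 0, 0, 0, 0.15, 0, 0, 0, 0, 0, 0, 0, 0, 0, 0, 0, 0, 0, 0, 0, 0]}}

```text
time: 18.45
eef_pos: [0.4926, 0.2933, 0.0915]
tool_rot: [-1.576, -0.006, 1.16]
contact_force: [0.0, 0.4, -2.4]
finger_gap: 0.0586
```

Run:
```python
from h import *
s=robot.observe();print(s)
for n in("scene",):
    a=np.mean([robot.read_camera(n).astype(float) for _ in range(3)],0);cv2.imwrite(f'pics/{n}6.png',a.astype(np.uint8))
s=cv2.imread('pics/scene6.png')
over(s,"scene",[],(225,140),(80,65),9,'pics/z10.png')
```

```text
{'time': 18.45, 'q': array([ 4.09387167e-01,  5.76285989e-01, -3.17866491e-01,  6.69241450e-01,
        3.68767155e-04,  8.20190264e-01]), 'joint_vel': array([ 0.00017695, -0.00323835, -0.00204977,  0.00187016,  0.00054811,
       -0.00068024]), 'effort': array([ 5.19562641e-02, -6.63867402e+01,  2.62952667e+01,  9.75250849e-02,
       -3.92750802e-02,  1.27437965e-03]), 'eef_pos': array([0.49260834, 0.29331193, 0.09145616]), 'tool_rot': array([-1.57557575, -0.0056647 ,  1.16000813]), 'contact_force': array([ 0.03460351,  0.35524828, -2.39897396]), 'moment': array([0.00865618, 0.0502685 , 0.01897922]), 'finger_gap': 0.05861211543826568}
```

View pics/z10.png

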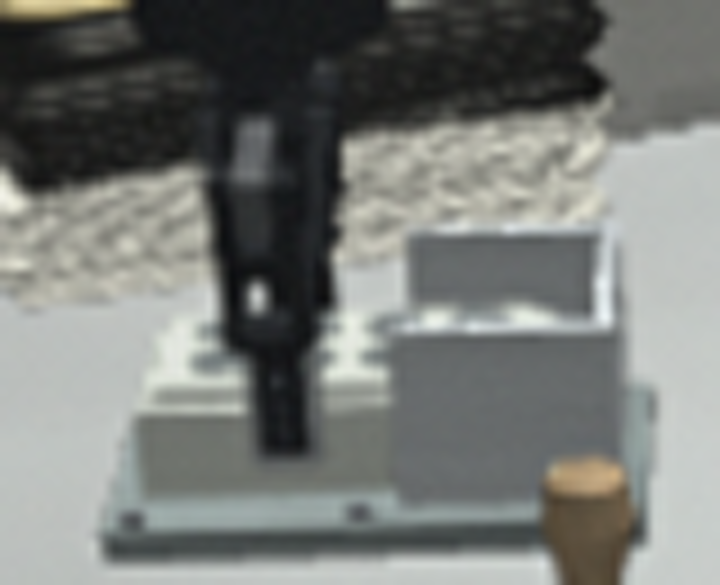

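Emit:
{"op": "step_arm", "data": {"deltas": [0, 0, 0, 0, 0, 0, 0.5, 0, 0, 0, 0, 0, 0, 1, 0, 0, 0, 0, 0, 0, 1, 0, 0, 0, 0, 0, 0, 1, 0, 0, 0, 0, 0, 0, 1]}}

```text
time: 19.1
eef_pos: [0.492, 0.293, 0.0895]
tool_rot: [-1.574, -0.004, 1.16]
contact_force: [0.3, -0.6, 0.0]
finger_gap: 0.0854
```

```bash
python3 plan.py .48 .2926 .25 1.159 1
```

```text
6 rows; t 19.1 pos [0.492  0.293  0.0895] rot [-1.5737 -0.0036  1.16  ] q [ 0.41  0.58 -0.32  0.67  0.    0.82] gap 0.0854
0,0,0.01,-0.03,-0.89,0.06,1, 0.01,0,0.01,-0.03,-0.89,0.06,1, 0,0,0,-0.03,-0.89,0.06,1, 0.01,0,0.01,-0.02,-0.89,0.06,1, 0,0,0,-0.03,-0.9,0.06,1, 0.01,0.01,0.01,-0.02,-0.89,0.05,1
```

Emit:
{"op": "step_arm", "data": {"deltas": [0, 0, 0, 0, -0.4, 0, 1, 0, 0, 0, 0, -0.6, 0, 1, 0, 0, 0, 0, -0.8, 0, 1, 0, 0, 0, 0, -0.8, 0, 1, 0, 0, 0, 0, -0.8, 0, 1, 0, 0, 0, 0, -0.8, 0, 1]}}

```text
time: 19.7
eef_pos: [0.4896, 0.2919, 0.2207]
tool_rot: [-1.57, 0.0, 1.16]
contact_force: [0.6, 0.7, -0.3]
finger_gap: 0.0852
```

```bash
python3 plan.py .6472 -.0129 .15 2.08 1
```

```text
13 rows; t 19.7 pos [0.4896 0.2919 0.2207] rot [-1.5701e+00  2.0000e-04  1.1599e+00] q [ 0.41  0.43 -0.17  0.97  0.    0.82] gap 0.0852
-0,-0.71,0,-0.56,0.18,-0.68,1, -0,-0.71,0,-0.6,0.18,-0.64,1, -0,-0.71,0,-0.65,0.18,-0.6,1, -0,-0.71,0,-0.69,0.18,-0.55,1, -0,-0.71,0,-0.72,0.18,-0.5,1, -0,-0.71,0,-0.76,0.18,-0.45,1, -0,-0.71,0,-0.79,0.18,-0.39,1, -0,-0.71,0,-0.81,0.18,-0.34,1, -0,-0.7,0,-0.83,0.18,-0.28,1, -0,-0.71,0,-0.85,0.18,-0.22,1, -0,-0.7,0,-0.87,0.18,-0.16,1, -0,-0.71,0,-0.87,0.19,-0.09,1

-0.01,-0.7,0,-0.88,0.18,-0.03,1
```

Emit:
{"op": "step_arm", "data": {"deltas": [0, -0.71, 0, -0.56, 0.1, -0.68, 1, 0, -0.71, 0, -0.6, 0.1, -0.64, 1, 0, -0.71, 0, -0.65, 0.1, -0.6, 1, 0, -0.71, 0, -0.69, 0.1, -0.55, 1, 0, -0.71, 0, -0.72, 0.1, -0.5, 1, 0, -0.71, 0, -0.76, 0.1, -0.45, 1, 0, -0.71, 0, -0.79, 0.2, -0.39, 1, 0, -0.71, 0, -0.81, 0.2, -0.34, 1, 0, -0.7, 0, -0.83, 0.2, -0.28, 1, 0, -0.71, 0, -0.85, 0.2, -0.22, 1, 0, -0.7, 0, -0.87, 0.2, -0.16, 1, 0, -0.71, 0, -0.87, 0.2, -0.09, 1]}}

```text
time: 20.9
eef_pos: [0.6481, 0.0065, 0.1842]
tool_rot: [-1.59, 0.004, 2.05]
contact_force: [0.4, -0.1, -0.9]
finger_gap: 0.0854
```

```bash
python3 plan.py .6472 -.0129 .15 2.08 1
python3 - <<'E'
from h import *
for n in("scene","top"):
    a=np.mean([robot.read_camera(n).astype(float) for _ in range(4)],0);np.save(f'a7{n}.npy',a);cv2.imwrite(f'pics/{n}7.png',a.astype(np.uint8))
s=cv2.imread('pics/scene7.png');t=cv2.imread('pics/top7.png')
over(s,"scene",[],(225,145),(85,65),9,'pics/z11.png');over(t,"top",[],(175,175),(85,75),8,'pics/z12.png')
E
```

```text
2 rows; t 20.9 pos [0.6481 0.0065 0.1842] rot [-1.5898  0.0037  2.0495] q [-0.11  0.59 -0.    0.96  0.01 -0.58] gap 0.0854
0.09,-0.15,-0.02,-0.28,0.57,0.17,1, 0.1,-0.15,-0.02,-0.28,0.57,0.18,1
```

View pics/z11.png

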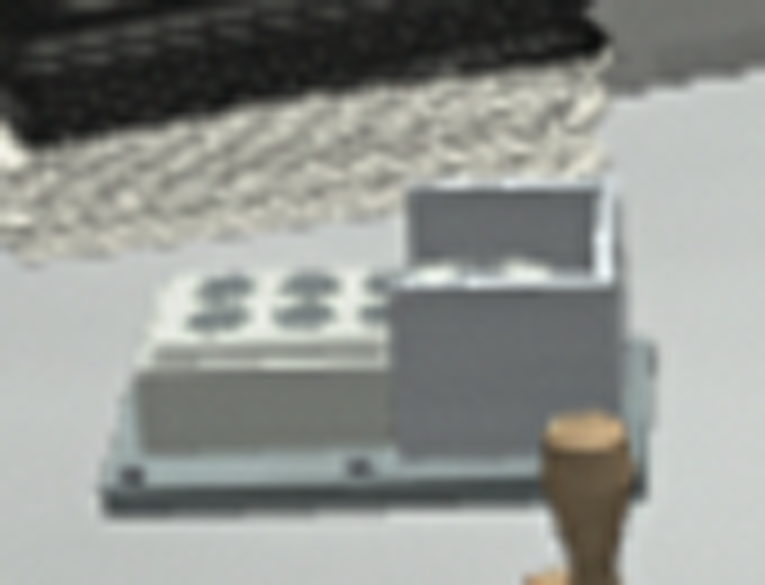

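View pics/z12.png

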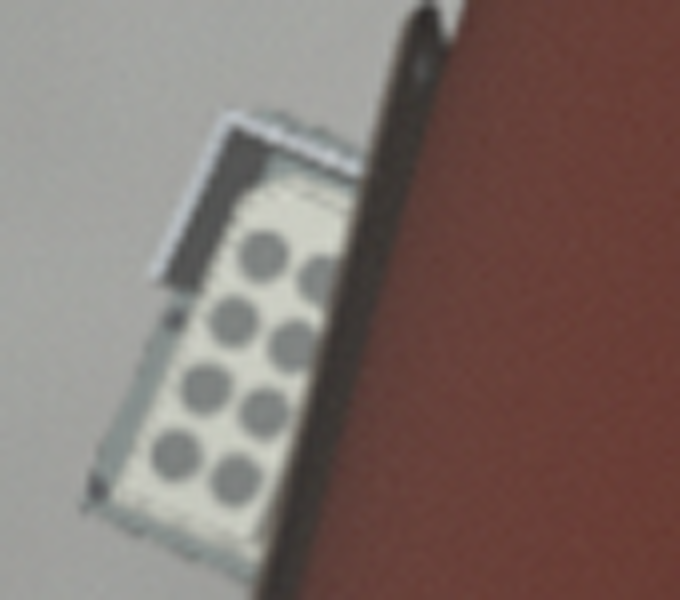

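```bash
cat > m9.py <<'E'
from h import *
sc=uncrop([(225,291),(308,287),(218,318),(303,314)],(225,145),9)
tp=uncrop([(264,254),(234,321),(206,388),(176,455),(294,347),(265,413),(236,478)],(175,175),8)
xs=[.0332,.0082,-.0168,-.0418]
for z in(.047,.050,.054):
    N=np.array([[-.0418,.0115,z],[-.0168,.0115,z],[-.0418,-.0115,z],[-.0168,-.0115,z]])
    M=np.array([[x,.0115,z] for x in xs]+[[x,-.0115,z] for x in xs[1:]])
    for o in([("top",M,tp)],[("scene",N,sc)]):
        p,r=fit(o,(.51,.28,-.41));print(z,o[0][0],np.round(p,4),np.round(np.abs(r).max(),2))
E
python3 m9.py
```

```text
0.047 top [ 0.5132  0.2841 -0.4103] 0.24
0.047 scene [ 0.5109  0.2833 -0.3948] 0.25
0.05 top [ 0.5129  0.2832 -0.4102] 0.28
0.05 scene [ 0.5089  0.2765 -0.3949] 0.26
0.054 top [ 0.5126  0.282  -0.4101] 0.33
0.054 scene [ 0.5062  0.2674 -0.395 ] 0.27
```

```bash
cat > m10.py <<'E'
from edge import *
t=cv2.imread('pics/top0.png').astype(float)
def ch(i): return i[...,2]-i[...,0]
gt=ch(t); gs=ch(cv2.imread('pics/scene0.png').astype(float))
z=.028;c=[0,0,z]
D=dict(side1=([-.06,.03,z],[.048,.03,z]),side2=([-.06,-.03,z],[.048,-.03,z]),end=([.065,-.014,z],[.065,.014,z]),back=([-.065,-.028,z],[-.065,.028,z]),ch1=([.051,.03,z],[.065,.016,z]),ch2=([.051,-.03,z],[.065,-.016,z]))
T=[("top",gt,*D[k],c) for k in D]
S=[("scene",gs,*D[k],c) for k in D]
p0=(.6664,-.0021,.511)
edgefit(T,p0);edgefit(S,p0);edgefit(T+S,p0)
E
python3 m10.py
```

```text
[ 0.6679 -0.001   0.5015] res px [0.1, 0.1, 0.06, 0.24, 0.11, 0.13] grad [65.0, 72.0, 79.0, 54.0, 71.0, 78.0]
[ 0.666  -0.0038  0.5267] res px [0.17, 0.13, 0.05, 0.06, 0.02, 0.01] grad [117.0, 44.0, 120.0, 56.0, 116.0, 128.0]
[ 0.6676 -0.0019  0.5223] res px [-0.11, 0.31, -0.21, 0.51, -0.01, -0.11, 0.39, -0.19, 0.49, -0.49, 0.39, 0.39] grad [64.0, 72.0, 79.0, 55.0, 70.0, 78.0, 120.0, 46.0, 121.0, 56.0, 115.0, 128.0]
```

```bash
python3 plan.py .6478 -.012 .125 2.083 1 3
```

```text
3 rows; t 21.3 pos [0.6473 0.0085 0.184 ] rot [-1.5895  0.0033  2.0472] q [-0.1   0.59 -0.01  0.96  0.01 -0.58] gap 0.0857
0.06,-0.12,-0.01,-0.2,0.65,0.11,1, 0.06,-0.12,-0.01,-0.2,0.66,0.11,1, 0.07,-0.12,-0.02,-0.21,0.65,0.11,1
```

Emit:
{"op": "step_arm", "data": {"deltas": [0.06, -0.12, -0.01, -0.2, 0.6, 0.11, 1, 0.06, -0.12, -0.01, -0.2, 0.6, 0.11, 1, 0.07, -0.12, -0.02, -0.2, 0.6, 0.11, 1, 0, 0, 0, 0, 0, 0, 1, 0, 0, 0, 0, 0, 0, 1]}}

```text
time: 21.8
eef_pos: [0.6463, -0.0119, 0.1244]
tool_rot: [-1.567, -0.002, 2.088]
contact_force: [-0.2, 0.1, 0.6]
finger_gap: 0.0853
```

```bash
python3 plan.py .6478 -.012 .095 2.083 1 2
```

```text
2 rows; t 21.8 pos [ 0.6463 -0.0119  0.1244] rot [-1.5671 -0.0021  2.0879] q [-0.13  0.66 -0.05  0.87 -0.   -0.65] gap 0.0853
-0.02,0.02,0.01,-0.02,0.49,-0.02,1, -0.02,0.03,0.01,-0.01,0.49,-0.02,1
```

Emit:
{"op": "step_arm", "data": {"deltas": [-0.02, 0.02, 0.01, -0.02, 0.45, -0.02, 1, -0.02, 0.03, 0.01, -0.01, 0.45, -0.02, 1, 0, 0, 0, 0, 0.3, 0, 1, 0, 0, 0, 0, 0, 0, 1, 0, 0, 0, 0, 0, 0, 1]}}

```text
time: 22.3
eef_pos: [0.6482, -0.0119, 0.086]
tool_rot: [-1.572, 0.0, 2.082]
contact_force: [-0.9, 0.1, -0.7]
finger_gap: 0.0855
```

```bash
python3 plan.py .6478 -.012 .078 2.083 1 1
```

```text
1 rows; t 22.3 pos [ 0.6482 -0.0119  0.086 ] rot [-1.5723e+00  5.0000e-04  2.0823e+00] q [-0.13  0.7  -0.09  0.78  0.   -0.64] gap 0.0855
0.02,-0.01,-0,0,0.27,0.02,1
```

Emit:
{"op": "step_arm", "data": {"deltas": [0.02, -0.01, 0, 0, 0.25, 0.01, 1, 0, 0, 0, 0, 0, 0, 1, 0, 0, 0, 0, 0, 0, 1]}}

```text
time: 22.6
eef_pos: [0.6487, -0.0119, 0.079]
tool_rot: [-1.572, 0.002, 2.084]
contact_force: [0.3, 0.1, -0.9]
finger_gap: 0.0854
```

```bash
python3 plan.py .6478 -.012 .078 2.083 1 1
python3 - <<'E'
from h import *
cv2.imwrite('pics/scene8.png',robot.read_camera("scene")); s=cv2.imread('pics/scene8.png')
over(s,"scene",[],(320,180),(100,75),7,'pics/z13.png')
E
```

```text
1 rows; t 22.6 pos [ 0.6487 -0.0119  0.079 ] rot [-1.5716e+00  1.5000e-03  2.0837e+00] q [-0.13  0.71 -0.09  0.77 -0.   -0.64] gap 0.0854
0.01,0.01,-0.02,0.01,0.03,0.03,1
```

View pics/z13.png

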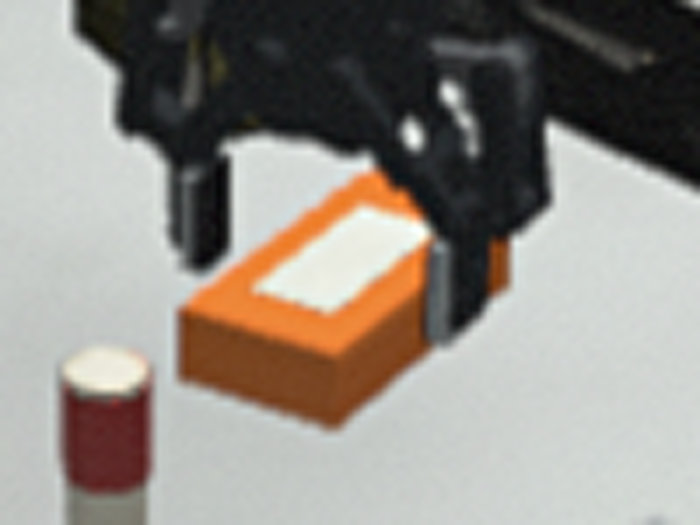

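Emit:
{"op": "step_arm", "data": {"deltas": [0.01, 0, -0.01, 0, 0, 0, 0, 0, 0, 0, 0, 0, 0, 0, 0, 0, 0, 0, 0, 0, 0, 0, 0, 0, 0, 0, 0, 0, 0, 0, 0, 0, 0, 0, 0, 0, 0, 0, 0, 0, 0, 0, 0, 0, 0, 0, -0.3, 0, 0, 0, 0, 0, 0, -0.5, 0, 0, 0, 0, 0, 0, -0.7, 0, 0, 0, 0, 0, 0, -0.8, 0, 0, 0, 0, 0, 0, -0.8, 0, 0, 0, 0, 0, 0, -0.8, 0, 0]}}

```text
time: 23.85
eef_pos: [0.6462, -0.0116, 0.1991]
tool_rot: [-1.565, -0.004, 2.084]
contact_force: [0.3, -0.2, -0.8]
finger_gap: 0.0584
```

```bash
python3 plan.py .492 .293 .225 1.16 0
```

```text
13 rows; t 23.85 pos [ 0.6462 -0.0116  0.1991] rot [-1.5648 -0.0037  2.0836] q [-0.13  0.59  0.04  1.03 -0.   -0.64] gap 0.0584
-0.01,0.71,0,0.87,-0.06,-0.04,0, -0.01,0.71,0,0.88,-0.06,0.02,0, -0,0.71,0,0.87,-0.06,0.09,0, -0.01,0.71,0,0.86,-0.06,0.15,0, -0,0.71,0,0.85,-0.07,0.21,0, -0.01,0.71,0,0.83,-0.06,0.27,0, -0.01,0.71,0,0.81,-0.07,0.33,0, -0,0.71,0,0.79,-0.06,0.38,0, -0.01,0.71,0,0.76,-0.07,0.44,0, -0,0.71,0,0.73,-0.07,0.49,0, -0.01,0.71,0,0.69,-0.06,0.54,0, -0,0.71,0.01,0.65,-0.07,0.59,0

-0.01,0.72,0,0.61,-0.06,0.63,0
```

Emit:
{"op": "step_arm", "data": {"deltas": [0, 0.71, 0, 0.87, -0.1, -0.04, 0, 0, 0.71, 0, 0.88, -0.1, 0.02, 0, 0, 0.71, 0, 0.87, -0.1, 0.09, 0, 0, 0.71, 0, 0.86, -0.1, 0.15, 0, 0, 0.71, 0, 0.85, -0.1, 0.21, 0, 0, 0.71, 0, 0.83, -0.1, 0.27, 0, 0, 0.71, 0, 0.81, -0.1, 0.33, 0, 0, 0.71, 0, 0.79, -0.06, 0.38, 0, 0, 0.71, 0, 0.76, -0.06, 0.44, 0, 0, 0.71, 0, 0.73, -0.06, 0.49, 0, 0, 0.71, 0, 0.69, -0.06, 0.54, 0, 0, 0.71, 0, 0.65, 0, 0.59, 0]}}

```text
time: 25.05
eef_pos: [0.5061, 0.2789, 0.2409]
tool_rot: [-1.577, -0.003, 1.192]
contact_force: [-0.1, 0.4, -1.4]
finger_gap: 0.059
```

```bash
python3 plan.py .492 .293 .19 1.16 0 3
```

```text
3 rows; t 25.05 pos [0.5061 0.2789 0.2409] rot [-1.5775 -0.0029  1.1922] q [ 0.38  0.43 -0.12  1.01 -0.    0.76] gap 0.059
0.02,0.11,0.01,0.09,0.56,0.21,0, 0.02,0.11,0.01,0.08,0.57,0.2,0, 0.03,0.1,0.01,0.08,0.57,0.21,0
```

Emit:
{"op": "step_arm", "data": {"deltas": [0.02, 0.11, 0.01, 0.09, 0.65, 0.21, 0, 0.02, 0.11, 0.01, 0.08, 0.65, 0.2, 0, 0.03, 0.1, 0.01, 0.08, 0.65, 0.21, 0, 0, 0, 0, 0, 0, 0, 0, 0, 0, 0, 0, 0, 0, 0]}}

```text
time: 25.55
eef_pos: [0.4903, 0.2975, 0.1851]
tool_rot: [-1.573, -0.004, 1.162]
contact_force: [-0.2, 1.2, -0.5]
finger_gap: 0.0585
```

```bash
python3 plan.py .492 .293 .172 1.16 0 1
```

```text
1 rows; t 25.55 pos [0.4903 0.2975 0.1851] rot [-1.5728 -0.0038  1.1619] q [ 0.42  0.47 -0.21  0.88  0.    0.83] gap 0.0585
0.02,0.02,0.04,-0.12,0.44,-0.11,0
```

Emit:
{"op": "step_arm", "data": {"deltas": [0.02, 0.02, 0.04, -0.12, 0.44, -0.1, 0, 0, 0, 0, 0, 0, 0, 0, 0, 0, 0, 0, 0, 0, 0, 0, 0, 0, 0, 0, 0, 0]}}

```text
time: 25.95
eef_pos: [0.4938, 0.2921, 0.1736]
tool_rot: [-1.574, -0.002, 1.159]
contact_force: [-0.1, -0.9, -1.1]
finger_gap: 0.0584
```

Run:
```python
from h import *
s=robot.observe();print(s['eef_pos'],s['tool_rot'],s['time'])
for n in("scene","top"):
    a=np.mean([robot.read_camera(n).astype(float) for _ in range(4)],0);np.save(f'a9{n}.npy',a);cv2.imwrite(f'pics/{n}9.png',a.astype(np.uint8))
s=robot.observe();print(s['eef_pos'],s['tool_rot'],s['time'])
s=cv2.imread('pics/scene9.png');t=cv2.imread('pics/top9.png')
over(s,"scene",[],(225,125),(95,75),8,'pics/z14.png')
over(t,"top",[],(165,165),(95,75),8,'pics/z15.png')
```

```text
[0.49383362 0.29206267 0.17355491] [-1.57350319 -0.0020381   1.15874141] 25.95
[0.49347828 0.29234955 0.17336346] [-1.57329432 -0.0018743   1.15928616] 26.35
```

View pics/z14.png

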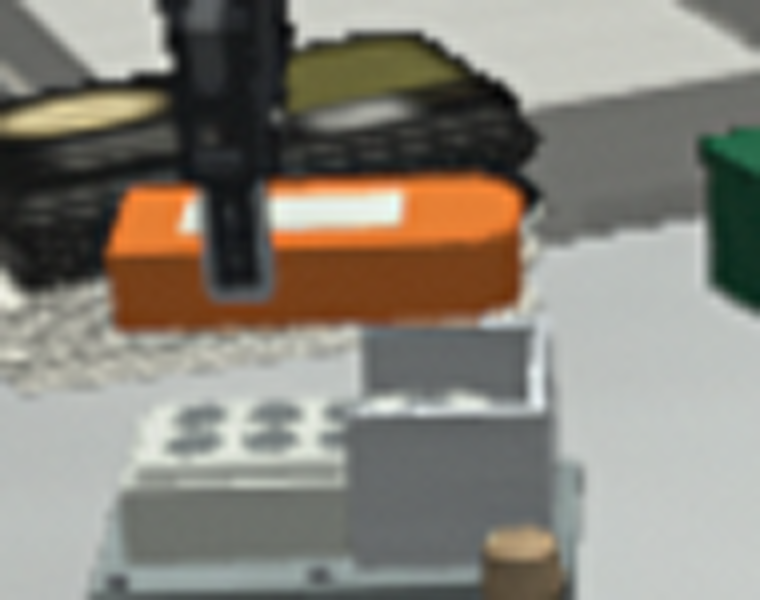

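View pics/z15.png

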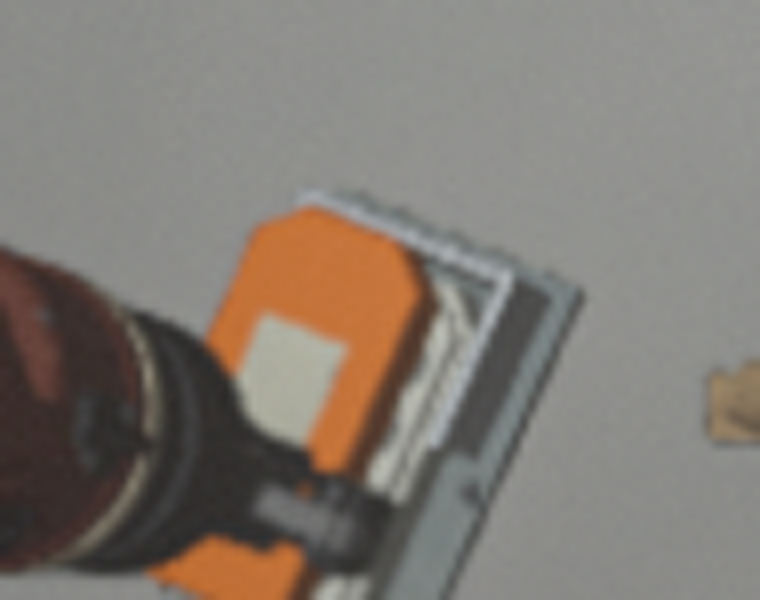

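```bash
cat > m11.py <<'E'
from edge import *
def ch(i): return i[...,2]-i[...,0]
gt=ch(np.load('a9top.npy'));gs=ch(np.load('a9scene.npy'))
z=.123;c=[0,0,z]
D=dict(side2=([.0,-.03,z],[.048,-.03,z]),end=([.065,-.014,z],[.065,.014,z]),ch1=([.051,.03,z],[.065,.016,z]),ch2=([.051,-.03,z],[.065,-.016,z]),s1=([.02,.03,z],[.048,.03,z]))
D2=dict(side1=([.0,.03,z],[.048,.03,z]),n2=([.0,-.03,z],[.048,-.03,z]),n3=([-.065,-.03,z],[-.04,-.03,z]),end=([.065,-.014,z],[.065,.014,z]),ch1=([.051,.03,z],[.065,.016,z]),back=([-.065,-.026,z],[-.065,.026,z]))
T=[("top",gt,*D[k],c) for k in D];S=[("scene",gs,*D2[k],c) for k in D2]
p0=(.513,.2835,-.411)
edgefit(T,p0);edgefit(S,p0)
E
python3 m11.py
```

```text
[ 0.5166  0.286  -0.5425] res px [0.01, -0.03, -0.06, 0.11, 0.16] grad [45.0, 82.0, 83.0, 46.0, 75.0]
[ 0.5131  0.2768 -0.374 ] res px [-0.31, -0.29, -0.0, -0.05, 0.0, -0.05] grad [91.0, 61.0, 61.0, 101.0, 97.0, 114.0]
```

```bash
cat >> m11.py <<'E'
print('fixed yaw')
def fx(obs,p0):
    p=np.array(p0)
    for k in range(6):
        import io,contextlib
        S=[]
        for o in obs:
            pass
        q=edgefit(obs,p,it=1,verb=False)
        # project step onto x,y via repeated calls w/ yaw reset
        p=np.array([q[0],q[1],p0[2]])
    return p
# simple grid-free: maximise summed gradient
def score(obs,p):
    s=0
    for n,g,A,B,br in obs:
        A,B,br=map(np.array,(A,B,br));L=A+(B-A)*np.linspace(.1,.9,25)[:,None]
        q=proj(n,pose(p,L));qa,qb=proj(n,pose(p,[A,B]));qc=proj(n,pose(p,[br]))[0]
        tv=(qb-qa)/np.linalg.norm(qb-qa);nv=np.array([-tv[1],tv[0]]);nv=nv if (qc-qa)@nv>0 else -nv
        a=q+.6*nv;b=q-.6*nv
        s+=(map_coordinates(g,[a[:,1],a[:,0]],order=3)-map_coordinates(g,[b[:,1],b[:,0]],order=3)).mean()
    return s
for nm,obs in(('top',[T[i] for i in(1,2,4,3)]),('scene',S)):
  for yaw in(-.38,-.395,-.4115,-.43,-.45):
    best=max((score(obs,(x,y,yaw)),x,y) for x in np.arange(.506,.5205,.0005) for y in np.arange(.274,.2895,.0005))
    print(nm,yaw,np.round(best,4))
E
python3 m11.py
```

```text
Still running in the background as job /tmp/bash_jobs.1000/93b0cc7eef1c (pid 2244). You'll get a notice when it ends.
```

```bash
kill -- -$(cat /tmp/bash_jobs.1000/93b0cc7eef1c/pid); cat /tmp/bash_jobs.1000/93b0cc7eef1c/stdout
cat > m12.py <<'E'
from h import *
z=.123
tp=uncrop([(310,205),(252,235),(395,243),(421,290)],(165,165),8)
M=np.array([[.065,.016,z],[.051,.03,z],[.065,-.016,z],[.051,-.03,z]])
sc=uncrop([(107,257),(125,187)],(225,125),8);N=np.array([[-.065,-.03,z],[-.065,.03,z]])
for n,P,px in(("top",M,tp),("scene",N,sc)):
    q=least_squares(lambda q:(proj(n,pose((q[0],q[1],-.4115),P))-px).ravel(),(.512,.284));print(n,np.round(q.x,4),np.round(q.fun,2))
t=cv2.imread('pics/top9.png');s=cv2.imread('pics/scene9.png')
p=(.4935+.0212*np.cos(.4115),.2923-.0212*np.sin(.4115),-.4115);print(p)
L=lambda d:[(pose((p[0]+d[0],p[1]+d[1],p[2]),oct(-.065,.065,.03,.014,z)),(255,0,0)),(pose((p[0]+d[0],p[1]+d[1],p[2]),oct(-.065,.065,.03,.014,z-.028)),(0,255,0))]
a=over(t,"top",L((.0008,-.0004)),(170,170),(75,65),7,None);b=over(s,"scene",L((-.0012,-.0029)),(230,135),(75,40),7,None)
cv2.imwrite('pics/o9.png',np.vstack([a[:320],b]))
E
python3 m12.py
```

```text
top [0.5146 0.2828] [-0.17 -0.01  0.01 -0.81  0.35 -0.16 -0.2   0.98]
scene [0.5127 0.2758] [-0.23 -0.3   0.24  0.33]
(np.float64(0.512930263798508), np.float64(0.28382032732233203), -0.4115)
```

View pics/o9.png

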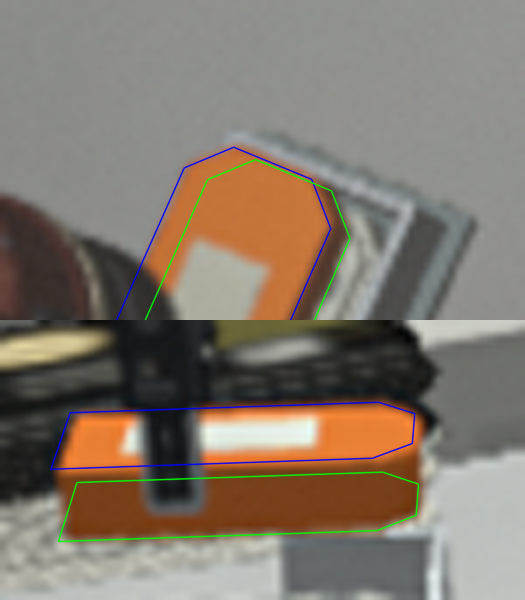

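```bash
python3 plan.py .4918 .2937 .14 1.160 0 3
```

```text
3 rows; t 26.35 pos [0.4935 0.2923 0.1734] rot [-1.5733 -0.0019  1.1593] q [ 0.41  0.48 -0.23  0.86 -0.    0.82] gap 0.0585
0.01,-0,0.01,0.01,0.37,0.02,0, 0.01,-0,0,0,0.37,0.03,0, 0,-0.01,0.01,0.01,0.37,0.02,0
```

Emit:
{"op": "step_arm", "data": {"deltas": [0.02, 0, 0.02, 0.02, 0.1, 0.07, 0, 0, 0, 0, 0, 0.35, 0, 0, 0, 0, 0, 0, 0.35, 0, 0, 0, 0, 0, 0, 0.2, 0, 0, 0, 0, 0, 0, 0, 0, 0, 0, 0, 0, 0, 0, 0, 0]}}

```text
time: 26.95
eef_pos: [0.4909, 0.2937, 0.1396]
tool_rot: [-1.57, 0.002, 1.16]
contact_force: [0.4, 0.5, -0.2]
finger_gap: 0.0588
```

```bash
python3 plan.py .4918 .2937 .132 1.160 0 1
```

```text
1 rows; t 26.95 pos [0.4909 0.2937 0.1396] rot [-1.5698  0.0017  1.1596] q [ 0.41  0.52 -0.27  0.79 -0.    0.82] gap 0.0588
-0.01,-0,-0.02,0.01,0.25,-0.03,0
```

Emit:
{"op": "step_arm", "data": {"deltas": [-0.01, 0, -0.02, 0.01, 0.22, -0.02, 0, 0, 0, 0, 0, 0, 0, 0, 0, 0, 0, 0, 0, 0, 0]}}

```text
time: 27.25
eef_pos: [0.4919, 0.2938, 0.1327]
tool_rot: [-1.571, -0.001, 1.159]
contact_force: [0.3, 0.4, -0.7]
finger_gap: 0.0585
```

```bash
python3 plan.py .4918 .2937 .132 1.160 0 1
python3 - <<'E'
from h import *
for n in("scene","top"):
    a=np.mean([robot.read_camera(n).astype(float) for _ in range(4)],0);np.save(f'a10{n}.npy',a);cv2.imwrite(f'pics/{n}10.png',a.astype(np.uint8))
s=cv2.imread('pics/scene10.png');t=cv2.imread('pics/top10.png')
over(s,"scene",[],(230,140),(75,60),10,'pics/z16.png')
over(t,"top",[],(170,165),(75,60),10,'pics/z17.png')
E
```

```text
1 rows; t 27.25 pos [0.4919 0.2938 0.1327] rot [-1.5714e+00 -1.0000e-03  1.1595e+00] q [ 0.41  0.53 -0.27  0.77  0.    0.82] gap 0.0585
0.01,-0.01,0.01,-0.01,0.02,0,0
```

View pics/z16.png

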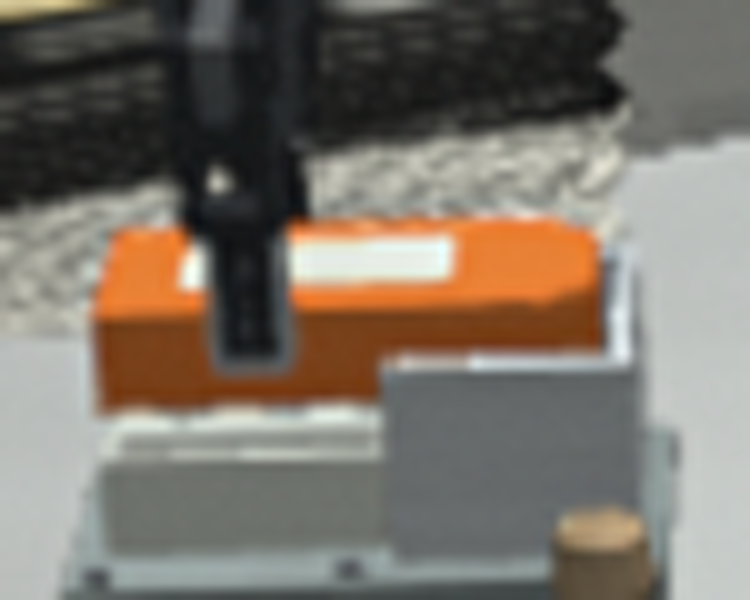

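View pics/z17.png

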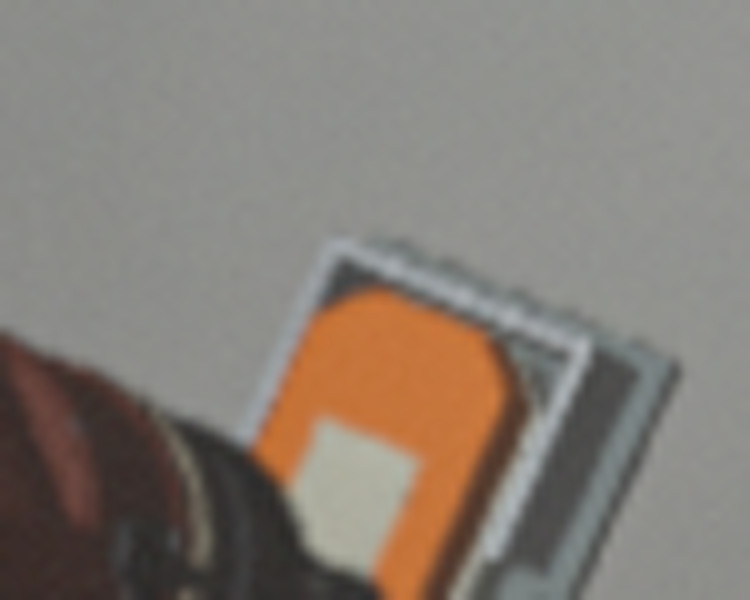

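Emit:
{"op": "step_arm", "data": {"deltas": [0, 0, 0, 0, 0.1, -0.02, 0, 0, 0, 0, 0, 0.08, 0, 0, 0, 0, 0, 0, 0.07, 0, 0, 0, 0, 0, 0, 0, 0, 0]}}

```text
time: 28.05
eef_pos: [0.4925, 0.2936, 0.1246]
tool_rot: [-1.571, -0.001, 1.16]
contact_force: [-0.3, -0.2, -1.3]
finger_gap: 0.0587
```

Emit:
{"op": "step_arm", "data": {"deltas": [0, 0, 0, 0, 0.07, 0, 0, 0, 0, 0, 0, 0.06, 0, 0, 0, 0, 0, 0, 0.05, 0, 0, 0, 0, 0, 0, 0, 0, 0]}}

```text
time: 28.45
eef_pos: [0.4923, 0.2938, 0.1199]
tool_rot: [-1.571, -0.001, 1.16]
contact_force: [-0.1, 0.5, -0.7]
finger_gap: 0.0587
```

Emit:
{"op": "step_arm", "data": {"deltas": [0, 0, 0, 0, 0.05, 0, 0, 0, 0, 0, 0, 0.03, 0, 0, 0, 0, 0, 0, 0, 0, 0]}}

```text
time: 28.75
eef_pos: [0.4922, 0.2938, 0.12]
tool_rot: [-1.573, -0.002, 1.16]
contact_force: [-0.7, 0.6, -1.4]
finger_gap: 0.0586
```

Stalled at the seated height (0.120, against 0.091 + 0.028 for the tray). Release and withdraw.

Emit:
{"op": "step_arm", "data": {"deltas": [0, 0, 0, 0, 0, 0, 0.5, 0, 0, 0, 0, 0, 0, 1, 0, 0, 0, 0, 0, 0, 1, 0, 0, 0, 0, 0, 0, 1, 0, 0, 0, 0, 0, 0, 1, 0, 0, 0, 0, -0.4, 0, 1, 0, 0, 0, 0, -0.6, 0, 1, 0, 0, 0, 0, -0.8, 0, 1, 0, 0, 0, 0, -0.8, 0, 1, 0, 0, 0, 0, -0.8, 0, 1, 0, 0, 0, -0.7, -0.4, -0.6, 1, 0, 0, 0, -0.9, 0, -0.5, 1]}}

```text
time: 29.95
eef_pos: [0.5035, 0.2379, 0.2428]
tool_rot: [-1.575, -0.004, 1.165]
contact_force: [0.9, -0.2, -0.8]
finger_gap: 0.0852
```

Emit:
{"op": "step_arm", "data": {"deltas": [0, 0, 0, -0.9, 0, -0.5, 1, 0, 0, 0, -0.9, 0, -0.5, 1, 0, 0, 0, -0.9, 0, -0.5, 1, 0, 0, 0, -0.9, 0, -0.5, 1, 0, 0, 0, -0.9, 0, -0.5, 1, 0, 0, 0, -0.9, 0, -0.5, 1, 0, 0, 0, -0.9, 0, -0.5, 1, 0, 0, 0, -0.9, 0, -0.4, 1, 0, 0, 0, 0, 0, 0, 1]}}

```text
time: 30.85
eef_pos: [0.5276, -0.0188, 0.2529]
tool_rot: [-1.586, -0.008, 1.163]
contact_force: [0.2, 0.4, -0.4]
finger_gap: 0.0856
```

Run:
```python
from h import *
s=robot.observe();print(s['eef_pos'],s['time'])
for n in("scene","top"):
    a=np.mean([robot.read_camera(n).astype(float) for _ in range(4)],0);np.save(f'a11{n}.npy',a);cv2.imwrite(f'pics/{n}11.png',a.astype(np.uint8))
s=cv2.imread('pics/scene11.png');t=cv2.imread('pics/top11.png')
over(s,"scene",[],(230,145),(75,60),10,'pics/z18.png')
over(t,"top",[],(175,175),(75,70),8,'pics/z19.png')
```

```text
[ 0.52762253 -0.01878397  0.2528807 ] 30.85
```

View pics/z18.png

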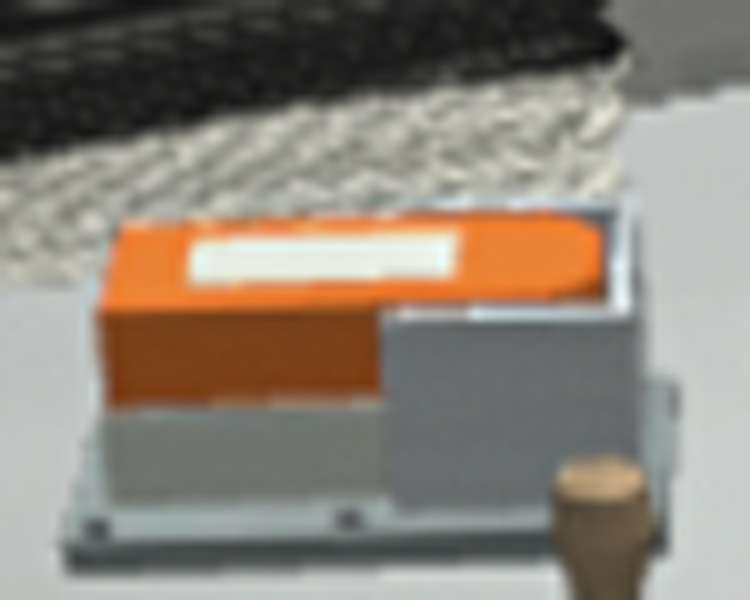

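View pics/z19.png

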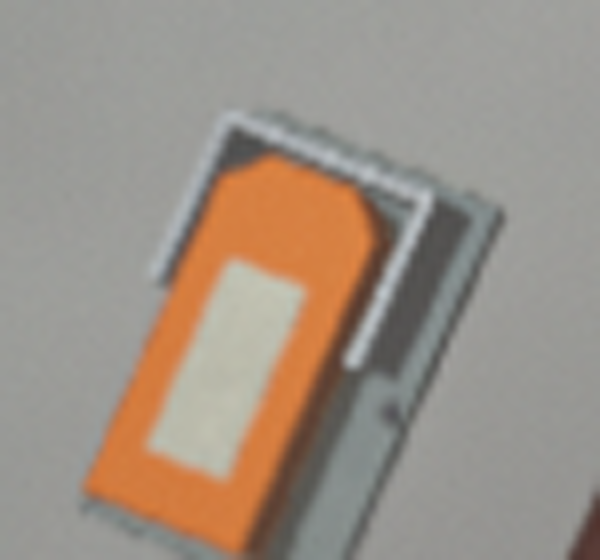

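View pics/scene11.png

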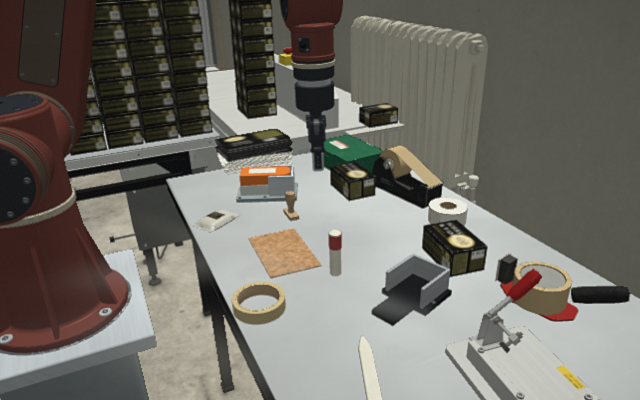

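```bash
cat > m13.py <<'E'
from edge import *
def ch(i): return i[...,2]-i[...,0]
A=np.load('a11top.npy');B=np.load('a11scene.npy')
z=.068;c=[0,0,z]
D=dict(s1=([-.06,.03,z],[.045,.03,z]),end=([.065,-.014,z],[.065,.014,z]),back=([-.065,-.028,z],[-.065,.028,z]),ch1=([.051,.03,z],[.065,.016,z]),ch2=([.051,-.03,z],[.065,-.016,z]),s2=([-.06,-.03,z],[.045,-.03,z]))
p0=(.5125,.284,-.41)
print('lid');edgefit([("top",ch(A),*v,c) for v in D.values()],p0,w=2)
edgefit([("scene",ch(B),*D[k],c) for k in('s1','end','back','ch1')],p0,w=2)
g=A.mean(2);f=.068
T=[("top",g,[.076,-.041,f],[.076,.041,f],[.073,0,f]),("top",g,[.011,.041,f],[.076,.041,f],[.05,.038,f]),("top",g,[.04,-.035,f],[.068,-.035,f],[.05,-.038,f]),("top",g,[.015,-.041,f],[.072,-.041,f],[.05,-.038,f]),("top",g,[.07,-.035,f],[.07,.01,f],[.073,0,f])]
print('fence');edgefit(T,p0)
E
timeout 100 python3 m13.py
```

```text
lid
[ 0.5141  0.2842 -0.4107] res px [0.3, 0.09, 0.31, 0.09, 0.09, 0.3] grad [86.0, 85.0, 84.0, 82.0, 61.0, 58.0]
[ 0.5125  0.282  -0.4632] res px [-0.0, 0.1, 0.1, 0.0] grad [105.0, 129.0, 99.0, 121.0]
fence
[ 0.5112  0.2824 -0.3833] res px [0.06, 0.1, 0.08, 0.2, 0.06] grad [25.0, 12.0, 59.0, 65.0, 50.0]
```

```bash
python3 -c "
from cell import robot
print(robot.close_job()); print(robot.observe()['time'])"
```

```text
the job is handed in; nothing more can be done
None
the job is handed in; nothing more can be done
```

The tray is on the stacking dock and the lid is on the tray, chamfered end over chamfered end. I handed the job in at about 31 s of the 72 s allowed. The hand-in reports no verdict.

I took the tray by its chamfered end, lifted it out of the holder and set it down on the cork mat. There I gripped it again by the square end and seated it on the dock, then gripped the lid and lowered it onto the tray.

**Heights:** Both descents stopped within about 1.5 mm of the seated height. The last pictures show no gap under either skirt and the lid level with the top of the fence.

**Lid on tray:** In the top camera the lid and tray centres are within about 1 mm of each other, at nearly the same angle.

**Tray on dock:** The tray centre is about 2 mm from my estimate of the dock, within the play of the key and the 4.5 mm limit.

**Bystanders:** All of them look to be where they started, judged by eye, and the arm is clear of everything.

Some checks disagreed or were weak:
- **Cameras:** They differed by 2–4 mm at the dock. I corrected for this by measuring the held tray against the arm's own position.
- **Final angles:** The scene camera's fit of the lid angle (-0.46 rad) and the fence-only fit of the dock angle (-0.38 rad) were off from about -0.41 rad everywhere else. I put this down to few usable edges.
- **Force reading:** It showed no clear rise when each part touched down, so seating rests on the stop heights and the pictures.

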